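# Clamp the filter manifold cover with its draw latch

### The job

Lower the aluminium cover plate onto the vacuum manifold so that it sits flat on both locating pins with its keeper hook towards the draw latch. Then get the latch's wire loop over the keeper hook and press the lever down flat, past centre, so that the cover stays clamped. Set the cover down, do not drop it, and leave the other things on the bench where they stand.

Things in the scene. Friction and masses are not known exactly. Their poses are not given: they have to be found in the camera images.
- cover_grip (a point): Inside the loose cover's black grip block (22 x, 44 y, 38 mm tall), on its centre lines, 12 mm below its top, 26 mm above the plate's top, 36 mm above its underside. Axes as the cover's: +y to its keeper hook. Two 14 mm through holes at (-33, -44) and (+33, +46) mm in x, y from this point fit the manifold's pins. The cover starts flat on the bench, perhaps in the tip box's usual place.
- keeper (a point): Where the bar sits when hooked, on the cover 51 mm along +y from the grip point, 17 mm above the underside; cover's axes. The steel hook there: a wall 16 mm wide (x), 16 mm tall on the plate, its face 3 mm to +y of this point; at its top a lip overhangs to -y, ending 3 mm to -y of this point, underside 5 and top 9 mm above it. Sloped +y face.
- nest (a point): Fixed manifold (white box 112 x, 150 y, top 30 mm above the bench; place and yaw vary): where the grip point is, and how its axes lie, when the cover is seated (66 mm above the bench). +y to the latch. Round pin at (-33, -44), diamond pin at (+33, +46) mm in x, y from here, 12 mm across, tapered, 17 mm tall, 1 mm play all round in the holes.
- pivot (a point): Hinge axis of the latch lever (along the manifold's x), 94 mm to +y of the nest point, 49 mm above the bench; manifold's axes. More than 26 mm to +y of this point nothing lies under the lever.
- lever_tip (a point): End of the steel lever, a strip 24 mm wide and 5 mm thick that reaches 70 mm from the pivot; this point is on its mid-plane.
- lever (a joint): Lever angle, rad: 0 closed, flat, pointing level to the manifold's +y, away from the cover; grows as the tip swings up (pi/2 upright) and over towards the cover, stop at 2.2. A stiff hinge: stays where it is left, about 1 N at the tip moves it. With the loop hooked, closing takes a few N at the tip, and it snaps down past centre from about 0.3.
- loop (a joint): Loop angle on the lever, rad; its elevation above level (towards the cover) is this minus the lever angle. Limits -0.2 to 2.7. Swings freely by its weight: leans back on its stop at the start, tips over towards the cover once the lever passes about 1.2 to 1.4 and lands on the keeper; with the lever at 1.9 or more the bar passes the lip and drops behind the hook.
- bar (a point): Middle of the loop's cross bar: 6 mm round steel, 36 mm long, 54 mm from the loop's hinge (spring-loaded, stretches a few mm). The hinge is on the lever 16 mm from the pivot; lever closed, it is 14.5 mm to +y and 7 mm below the pivot.
- cover: The cover: aluminium plate 90 x, 130 y, 10 mm thick, about 0.5 kg, with grip block and keeper hook; origin at the centre of its underside, +y to the keeper.
- tipbox: Bystander: green pipette tip box with yellow top, 80 x 118 x 57 mm; origin at the centre of its underside.
- tuberack: Bystander: blue tube rack 60 x 100 x 48 mm beside the manifold (+x side); origin at the centre of its underside.
- vial: Bystander: jar 34 mm across, 105 mm tall with blue cap, near the latch on the manifold's -x side; origin under its centre.
- microplate: Bystander: clear well plate 86 x 128 x 14 mm lying on the bench; origin at the centre of its underside.
Things that resemble listed ones, but are neither listed nor needed, are in the scene too. Of the things like the cover, leave any that is pink or red; of the rest the smaller one is meant.

How it is judged:
By the outcome, as a careful person would: the job done as asked, in the order asked, and still so for the second after the job is handed in, with the robot touching nothing.
It also fails if it takes over 58 s, if anything falls off the work surface, if the arm or the gripper's body presses on something with over 40 N, if the wrist force passes 120 N, or if a joint passes its speed limit or range.

### The arm

A 7-joint arm with a two-finger parallel gripper is mounted at the origin on the work surface. World frame = base frame: x ahead of the robot, y to its left, z up, the work surface at z = 0. Lengths are in m, angles in rad, forces in N, time in s.
With the tool pointing down it reaches from about 0.4 to 0.9 m from the base axis. Payload 5.5 kg.
Tool frame: the origin (TCP) lies on the centre line of the jaws, within the pads' length; the fingertips stand 22 mm ahead of it and the grasp point (between the pads) lies 3 mm ahead of it (ctrl.tip_extent is the distance from the TCP to the fingertips, in m); y points along the fingers, x is the direction in which the jaws open and shut, and the axes are right-handed (so a half turn about y gives the same grasp; the last joint's range is limited). The gripper opens to 92 mm and grips with 3 to 60 N. Pads are 19 mm wide; open, the fingers measure 130 mm over their backs; the gripper's body (75 mm by 190 mm) begins 47 mm behind the grasp point.
Start: joints at [1.539, 0.501, -0.427, 1.55, 0.221, 1.138, -0.21], TCP at [0.189, -0.622, 0.249] pointing down, gripper open.
Joint ranges: [-2.88, 2.88], [-0.31, 2.03], [-1.54, 1.56], [0.2, 2.42], [-1.41, 4.55], [0.19, 2.02], [-2.57, 2.57]. Speed limits (rad/s): [2.57, 2.57, 3.14, 3.14, 3.14, 3.14, 3.14].

### API

Orientations are given as [roll, pitch, yaw] about the fixed x, y, z axes, in that order (R = Rz(yaw) Ry(pitch) Rx(roll)).
In Python, from plant import ctrl gives the robot as it stands. The module is installed in compiled form; this text tells all that it offers.
- The arm moves only by the shell command python3 -m jog 'ROWS' [FORCE]. ROWS is JSON, a list of rows, each a list of 3 entries, a list of its own where there are three numbers: the turn, a rotation vector about the tool's x, y, z in rad, then the shift along the tool's x, y, z in m, then the opening, from 0 (shut) to 1 (fully open). In form: [[[wx, wy, wz], [dx, dy, dz], hand], ...]. A call has 1 to 12 rows; each row is the pose to reach, as a shift and turn from the pose commanded when the call began, along the tool's axes at that moment; what a row does not reach only later rows make up. A row lasts 1/8 s, in which the tool goes at most 62.5 mm and 10.7 degrees, less where a joint would pass 70% of its speed; a pose out of reach is approached as far as the arm can. A call with a gripper value outside its range is refused whole. The fingers move at their own pace and stop on an object; FORCE is the grip in N (left out, the last holds). Time passes only in rows, so rows that repeat a pose let the fingers close. It gives the time, the measured TCP pose, the force and the opening at its end, in the units of the state.
- ctrl.state(): the state, without advancing time (a new reading comes with each control period).
- ctrl.snapshot(name): name is "scene" or "side" or "wrist"; returns a dict with "image" (480x640x3 uint8, blue, green, red), "K" (3x3 intrinsics, pixels), "extrinsics" (4x4, takes a point from camera to world coordinates). Camera axes: x right, y down, z forward; pixel columns grow to the right and rows downward; lengths in m; the calibration is good to about 2 mm. A picture is of the moment at which its call begins. There is no depth.
- ctrl.finish_job(): hands the job in, once; it reports no verdict.
The state is a dict: "time_s": time; "q": joint angles; "dq": joint speeds; "tau": joint torques, N m; "tool_pos": TCP position; "tcp_rot": TCP orientation; "wrist_force": force on the tool from outside, world axes, zero at the start; "ft_torque": the same for the moment, N m; "opening": finger opening in m.
Only numpy, scipy, OpenCV 4.12 (cv2) and the standard library are available. Lean on these libraries where they do the work, as an engineer would, in place of code of your own. Each camera call takes 0.05 s, during which the arm holds its last target.

## Working session

There is one attempt and no reset: what is moved stays moved. The work goes in short steps, Python scripts to look and compute and a shell command to move; the robot and the scene stay as the last step left them, time stands still between calls to the robot, and variables do not carry over. Pictures are saved under pics/ and viewed, and the job is handed in when it is done.

```bash
mkdir -p pics; ls
python3 - <<'E'
from plant import ctrl
import cv2,json,numpy as np
s=ctrl.state();print(s, ctrl.tip_extent)
for n in("scene","side","wrist"):
    d=ctrl.snapshot(n);cv2.imwrite(f"pics/{n}0.png",d["image"]);np.savez(f"pics/{n}0.npz",**d)
    print(n,np.round(d["K"],1).tolist(),np.round(d["extrinsics"],3).tolist())
E
```

```text
pics
{'time_s': 0.0, 'q': array([ 1.53918876,  0.50183264, -0.42679274,  1.55145219,  0.22077985,
        1.13834818, -0.21027007]), 'dq': array([-2.40639570e-04, -7.21498820e-04,  2.66762215e-04, -2.71287200e-03,
       -1.28999925e-04, -2.27868781e-04,  4.71840850e-05]), 'tau': array([ 4.57756223e-04, -5.66577530e+01, -5.81649810e+00, -2.79102695e+01,
       -6.87257876e-02,  3.08727601e-02,  2.07387861e-04]), 'tool_pos': array([ 0.18862407, -0.62132194,  0.2476871 ]), 'tcp_rot': array([-1.57072582,  0.00198535, -1.27591058]), 'wrist_force': array([ 0.08440438,  1.32395239, -0.760692  ]), 'ft_torque': array([-0.00448643, -0.05125196, -0.01679917]), 'opening': 0.09163094497736358} 0.022
scene [[495.2, 0.0, 321.2], [0.0, 495.2, 243.7], [0.0, 0.0, 1.0]] [[0.764, 0.543, -0.348, 0.967], [0.645, -0.634, 0.427, -0.507], [0.012, -0.551, -0.835, 1.201], [0.0, 0.0, 0.0, 1.0]]
side [[546.4, 0.0, 315.1], [0.0, 546.4, 240.9], [0.0, 0.0, 1.0]] [[0.99, -0.101, 0.099, 0.396], [-0.141, -0.733, 0.665, -0.683], [0.006, -0.672, -0.74, 0.886], [0.0, 0.0, 0.0, 1.0]]
wrist [[338.8, 0.0, 326.5], [0.0, 338.8, 238.6], [0.0, 0.0, 1.0]] [[0.29, -0.914, -0.283, 0.265], [-0.957, -0.278, -0.085, -0.597], [-0.001, 0.296, -0.955, 0.383], [0.0, 0.0, 0.0, 1.0]]
```

View pics/scene0.png

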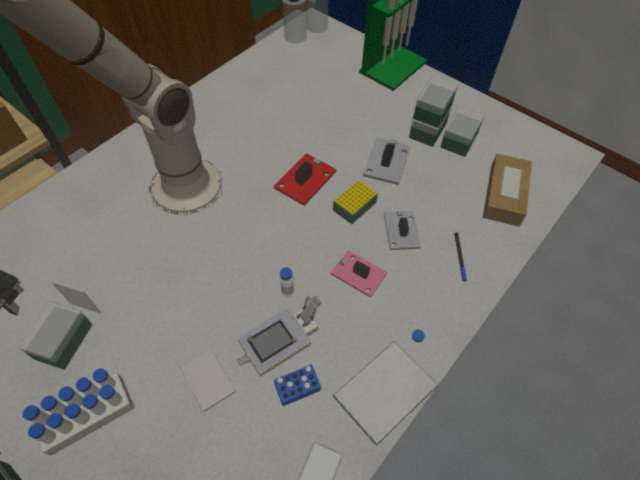

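View pics/side0.png

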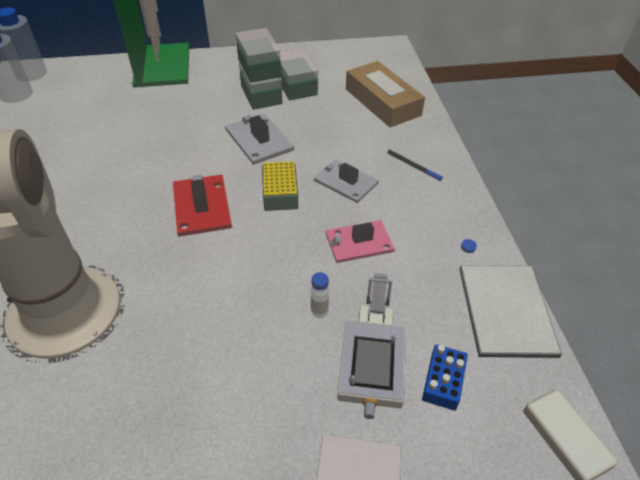

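View pics/wrist0.png

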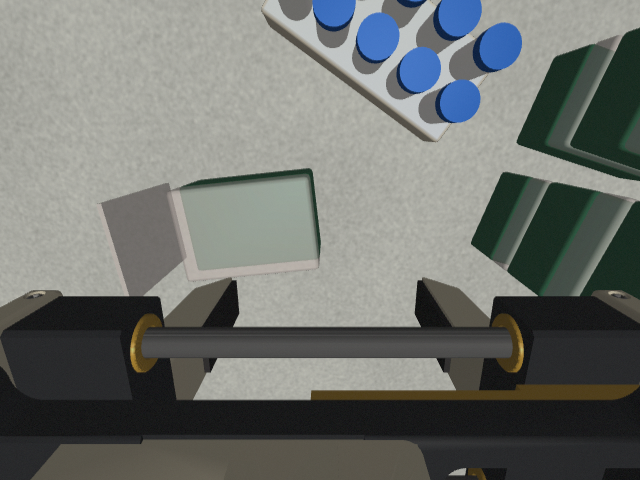

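```bash
cat > h.py <<'E'
import cv2,numpy as np
def load(n): return dict(np.load(f"pics/{n}.npz"))
def ray(d,uv):
    E=d["extrinsics"];p=np.linalg.inv(d["K"])@np.array([uv[0],uv[1],1.]);return E[:3,3],E[:3,:3]@p
def plane(d,uv,z):
    o,r=ray(d,uv);return o+r*(z-o[2])/r[2]
def tri(d1,u1,d2,u2):
    A=[];b=[]
    for d,u in((d1,u1),(d2,u2)):
        o,r=ray(d,u);r=r/np.linalg.norm(r);P=np.eye(3)-np.outer(r,r);A.append(P);b.append(P@o)
    x=np.linalg.lstsq(np.vstack(A),np.hstack(b),rcond=None)[0]
    return x,[round(float(np.linalg.norm(P@x-q))*1000,1) for P,q in zip(A,b)]
def proj(d,p):
    E=d["extrinsics"];c=E[:3,:3].T@(np.asarray(p)-E[:3,3]);q=d["K"]@c;return q[:2]/q[2]
def crop(d,x,y,w,h,s,name):
    cv2.imwrite(name,cv2.resize(d["image"][y:y+h,x:x+w],None,fx=s,fy=s,interpolation=cv2.INTER_CUBIC))
E
python3 - <<'E'
from h import *
a=load("scene0");b=load("side0")
A=cv2.resize(a["image"][200:260,370:440],None,fx=5.5,fy=5.5,interpolation=2)
B=cv2.resize(b["image"][150:210,305:385],None,fx=5,fy=5.5,interpolation=2)
cv2.imwrite("pics/c1.png",np.hstack([A,B]))
A=cv2.resize(a["image"][285:385,230:330],None,fx=4,fy=4,interpolation=2)
B=cv2.resize(b["image"][265:415,330:415],None,fx=4,fy=4,interpolation=2)
cv2.imwrite("pics/c2.png",np.hstack([np.vstack([A,np.zeros((200,400,3),np.uint8)]),B]))
E
```

```text
(no output)
```

View pics/c1.png

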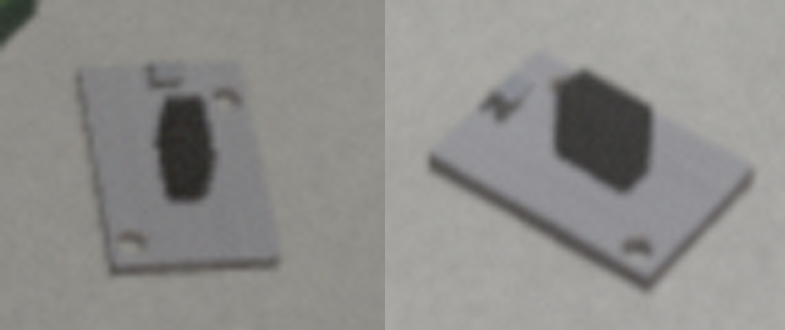

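View pics/c2.png

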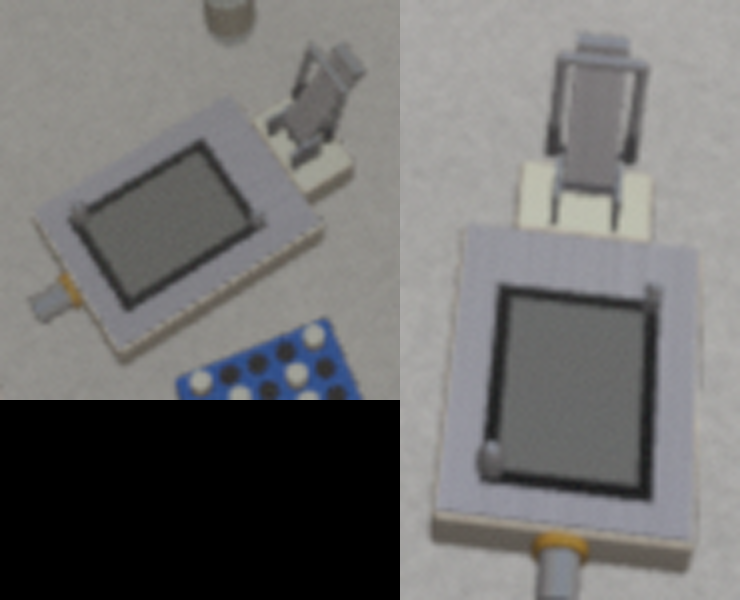

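Run:
```python
from h import *
for n,rois in (("scene0",[(370,200,70,60),(355,130,65,60),(230,285,100,100)]),("side0",[(305,150,85,60),(215,100,90,70),(330,265,85,150)])):
    d=load(n);im=d["image"].astype(int)
    for (x,y,w,h),z in zip(rois,(0.01,0.01,0.03)):
        r=cv2.GaussianBlur(d["image"][y:y+h,x:x+w],(3,3),0).astype(int)
        diff=r[...,0]-r[...,2]
        m=((diff>3)).astype(np.uint8)
        m=cv2.morphologyEx(m,cv2.MORPH_OPEN,np.ones((3,3)));
        cs,_=cv2.findContours(m,cv2.RETR_EXTERNAL,cv2.CHAIN_APPROX_NONE)
        c=max(cs,key=cv2.contourArea);hu=cv2.convexHull(c)
        q=cv2.approxPolyN(hu,4,ensure_convex=True).reshape(-1,2)+[x,y] if hasattr(cv2,'approxPolyN') else None
        print(n,np.median(diff),cv2.contourArea(c),q.tolist())
        P=np.array([plane(d,u,z) for u in q]);print(np.round(P[:,:2],4).tolist(),'sides',np.round(np.linalg.norm(np.roll(P,-1,0)-P,axis=1),3),'c',np.round(P.mean(0),4))
        im2=d["image"]
        cv2.polylines(im2,[q.reshape(-1,1,2).astype(np.int32)],True,(0,0,255),1)
    cv2.imwrite(f"pics/{n}_q.png",im2)
```

```text
Traceback (most recent call last):
ValueError: max() iterable argument is empty
```

Run:
```python
from h import *
for n,pts in (("scene0",[(390,235),(375,235),(393,248),(380,215),(430,235),(240,340),(300,320)]),("side0",[(346,190),(325,180),(365,182),(320,200),(380,200),(346,380),(330,350)])):
    d=load(n)
    for p in pts: print(n,p,d["image"][p[1]-1:p[1]+2,p[0]-1:p[0]+2].reshape(-1,3).mean(0).round(1))
```

```text
scene0 (390, 235) [127.3 125.1 126.4]
scene0 (375, 235) [136.1 141.3 143.2]
scene0 (393, 248) [105.7 105.7 109.1]
scene0 (380, 215) [133.4 138.7 140.2]
scene0 (430, 235) [137.8 143.7 145.1]
scene0 (240, 340) [128.7 128.2 130.3]
scene0 (300, 320) [145.2 156.7 156. ]
side0 (346, 190) [151.  146.  146.3]
side0 (325, 180) [151.9 147.3 147.8]
side0 (365, 182) [148.4 143.8 144.1]
side0 (320, 200) [158.9 162.8 163.8]
side0 (380, 200) [162.4 164.6 166.4]
side0 (346, 380) [158.4 149.3 148.7]
side0 (330, 350) [165.4 167.8 168.7]
```

Run:
```python
from h import *
for n,rois in (("scene0",[(370,200,60,60),(359,130,65,60),(230,285,80,90)]),("side0",[(305,150,78,60),(215,100,90,62),(330,315,85,95)])):
    d=load(n);im2=d["image"].copy()
    for (x,y,w,h),z in zip(rois,(0.01,0.01,0.03)):
        r=cv2.GaussianBlur(d["image"].astype(np.float32),(5,5),1.2)[y:y+h,x:x+w]
        diff=r[...,0]-r[...,1]
        m=((diff>-1.2)).astype(np.uint8)
        m=cv2.morphologyEx(m,cv2.MORPH_OPEN,np.ones((5,5)));
        cs,_=cv2.findContours(m,cv2.RETR_EXTERNAL,cv2.CHAIN_APPROX_NONE)
        c=max(cs,key=cv2.contourArea);hu=cv2.convexHull(c)
        q=cv2.approxPolyN(hu,4,ensure_convex=True).reshape(-1,2)+[x,y]
        print(n,cv2.contourArea(c),q.tolist())
        P=np.array([plane(d,u,z) for u in q]);print(np.round(P[:,:2],4).tolist(),'sides',np.round(np.linalg.norm(np.roll(P,-1,0)-P,axis=1),3),'c',np.round(P.mean(0),4))
        cv2.polylines(im2,[q.reshape(-1,1,2).astype(np.int32)],True,(0,0,255),1)
    cv2.imwrite(f"pics/{n}_q.png",cv2.resize(im2[100:420,200:450],None,fx=1.8,fy=1.8))
```

```text
scene0 766.0 [[421, 247], [390, 247], [384, 213], [412, 211]]
[[0.6964, 0.2803], [0.6285, 0.2221], [0.5432, 0.3097], [0.603, 0.3711]] sides [0.089 0.122 0.086 0.13 ] c [0.6178 0.2958 0.01  ]
scene0 977.0 [[409, 146], [398, 182], [363, 173], [377, 136]]
[[0.4416, 0.5891], [0.5045, 0.4372], [0.3981, 0.3949], [0.3333, 0.5568]] sides [0.164 0.114 0.174 0.113] c [0.4194 0.4945 0.01  ]
scene0 2244.5 [[310, 340], [259, 372], [237, 336], [287, 308]]
[[0.6449, -0.1478], [0.6049, -0.2897], [0.4981, -0.2589], [0.5413, -0.1197]] sides [0.147 0.111 0.146 0.107] c [ 0.5723 -0.204   0.03  ]
side0 1186.0 [[381, 180], [357, 202], [312, 178], [335, 158]]
[[0.6986, 0.2793], [0.6265, 0.2118], [0.5347, 0.3089], [0.6024, 0.3763]] sides [0.099 0.134 0.096 0.137] c [0.6155 0.2941 0.01  ]
side0 1526.5 [[296, 147], [252, 162], [223, 127], [259, 107]]
[[0.5105, 0.4333], [0.3949, 0.3886], [0.3276, 0.5442], [0.4295, 0.6241]] sides [0.124 0.17  0.129 0.207] c [0.4156 0.4976 0.01  ]
side0 4450.5 [[407, 326], [403, 400], [337, 392], [346, 319]]
[[0.6493, -0.1481], [0.6055, -0.2902], [0.4984, -0.2606], [0.5399, -0.1173]] sides [0.149 0.111 0.149 0.114] c [ 0.5732 -0.204   0.03  ]
```

View pics/scene0_q.png

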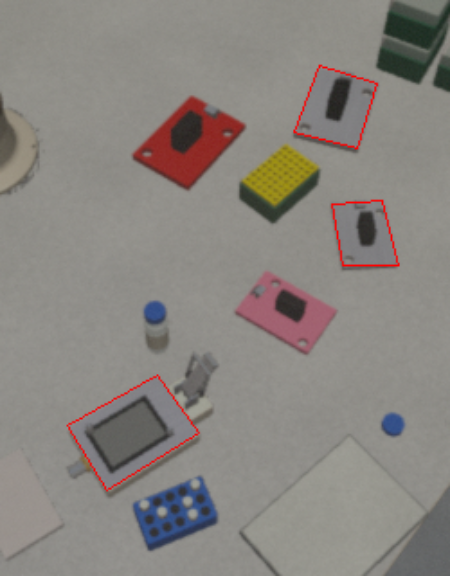

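View pics/side0_q.png

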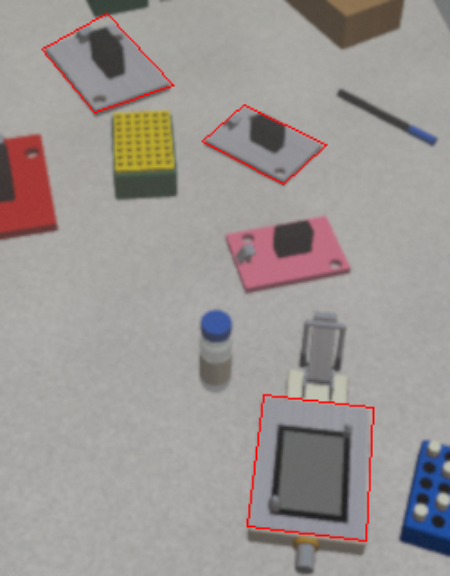

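Candidates (scene pixels): red cover (305,178), pink cover (360,272), large grey (387,160, measured about 113x165 mm), small grey (403,230, measured about 90x130 mm). The small grey one fits and its close crop shows a grey plate, black block, keeper hook and two holes. The manifold measures 111x148 mm, as expected. Next I go over the manifold to measure the pins on the way.

```bash
python3 -m jog '[[[0,-0.3,0],[-0.1,-0.02,0.16],1],[[0,-0.6,0],[-0.2,-0.04,0.32],1],[[0,-0.988,0],[-0.305,-0.05,0.48],1],[[0,-0.988,0],[-0.305,-0.05,0.48],1],[[0,-0.988,0],[-0.305,-0.05,0.48],1],[[0,-0.988,0],[-0.305,-0.05,0.48],1],[[0,-0.988,0],[-0.305,-0.05,0.48],1],[[0,-0.988,0],[-0.305,-0.05,0.48],1],[[0,-0.988,0],[-0.305,-0.05,0.48],1],[[0,-0.988,0],[-0.305,-0.05,0.48],1],[[0,-0.988,0],[-0.305,-0.05,0.48],1],[[0,-0.988,0],[-0.305,-0.05,0.48],1]]'
cat > snap.py <<'E'
import sys,cv2,numpy as np
from plant import ctrl
for a in sys.argv[2:]:
    d=ctrl.snapshot(a);cv2.imwrite(f"pics/{a}{sys.argv[1]}.png",d["image"]);np.savez(f"pics/{a}{sys.argv[1]}.npz",**d)
s=ctrl.state()
for k in("time_s","q","tool_pos","tcp_rot","wrist_force","opening"):print(k,np.round(s[k],4).tolist())
E
python3 snap.py 1 wrist
```

```text
time_s: 1.65
tool_pos: [0.5584, -0.1928, 0.2981]
tcp_rot: [-1.572, 0.001, -0.291]
wrist_force: [0.8, -0.8, -0.2]
opening: 0.0917
time_s 1.7
q [0.9, 0.4277, -0.8126, 1.639, 0.3277, 1.2182, -0.2741]
tool_pos [0.5583, -0.193, 0.2982]
tcp_rot [-1.5719, 0.001, -0.2914]
wrist_force [0.6094, -0.3129, 0.2484]
opening 0.0919
```

View pics/wrist1.png

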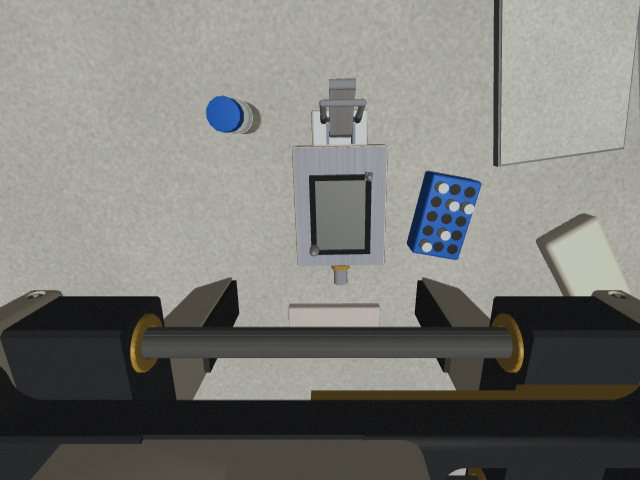

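Run:
```python
from h import *
d=load("wrist1");crop(d,285,70,110,205,3.6,"pics/c3.png")
d=load("side0");crop(d,340,310,75,95,6,"pics/c4.png")
```

```text
(no output)
```

View pics/c3.png

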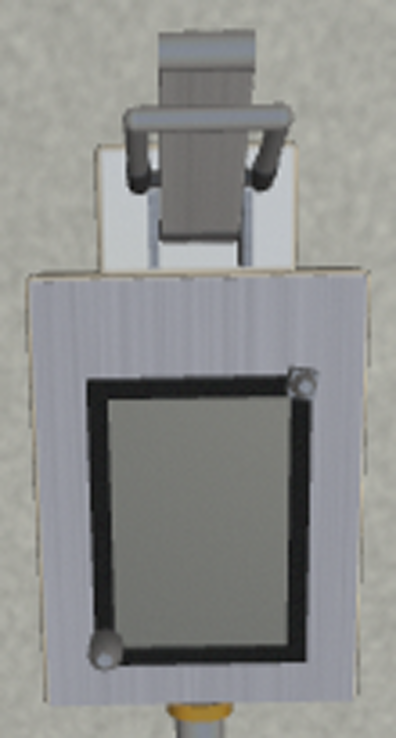

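View pics/c4.png

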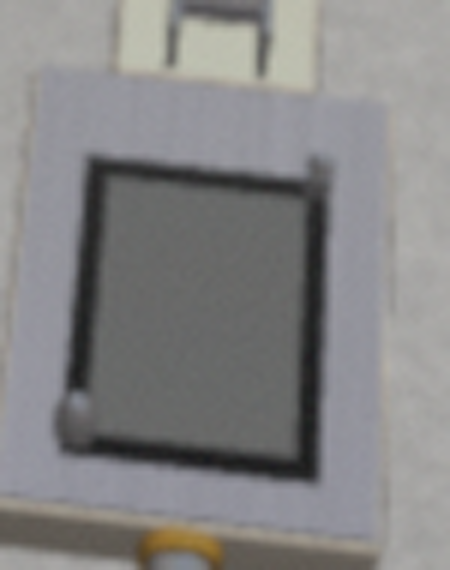

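Run:
```python
from h import *
d=load("wrist1");f=lambda x,y:(285+x/3.6,70+y/3.6)
r=plane(d,f(103,656),.047);q=plane(d,f(304,385),.047)
print(r,q,np.linalg.norm(q-r),'expected',np.hypot(66,90))
def pose(r,q):
    v=(q-r)[:2];th=np.arctan2(v[1],v[0])-np.arctan2(90,66);R=np.array([[np.cos(th),-np.sin(th)],[np.sin(th),np.cos(th)]])
    n=((r+q)/2)[:2]-R@[0,.001];return n,th,np.degrees(th)
print(pose(r,q))
P=[plane(d,f(*c),.03) for c in((30,280),(365,278),(357,702),(45,700))];P=np.array(P)
print(P.round(4),np.linalg.norm(np.roll(P,-1,0)-P,axis=1),P.mean(0)); 
m=(P[0]+P[1]-P[2]-P[3])/2;print(np.degrees(np.arctan2(m[1],m[0]))-90)
s=load("side0");g=lambda x,y:(340+x/6,310+y/6)
r=plane(s,g(76,398),.047);q=plane(s,g(320,160),.047);print('side',r,q,np.linalg.norm(q-r),pose(r,q))
for nm,u1,u2 in(("round",f(103,656),g(76,398)),("dia",f(304,385),g(320,160))):print(nm,tri(d,u1,s,u2))
```

```text
[ 0.52629074 -0.2420739   0.047     ] [ 0.61366716 -0.17400009  0.047     ] 0.11076408493308533 expected 111.60645142642964
(array([ 0.56970626, -0.2089991 ]), np.float64(-0.27618921418466147), np.float64(-15.824476319815833))
[[ 0.5395 -0.1192  0.03  ]
 [ 0.6423 -0.1494  0.03  ]
 [ 0.6051 -0.2901  0.03  ]
 [ 0.4992 -0.2576  0.03  ]] [0.10709023 0.14553893 0.11077449 0.14412211] [ 0.57153432 -0.20406097  0.03      ]
-15.512847699392864
side [ 0.52741244 -0.24441749  0.047     ] [ 0.614246   -0.17739939  0.047     ] 0.1096881691553084 (array([ 0.57055215, -0.21186929]), np.float64(-0.2807400947118168), np.float64(-16.085222567090106))
round (array([ 0.52687054, -0.24303956,  0.04496714]), [0.9, 0.9])
dia (array([ 0.61466486, -0.1747973 ,  0.04285336]), [0.7, 0.7])
```

```bash
python3 -m jog '[[[0,0,0],[0.01,0.055,-0.01],1],[[0,0,0],[0.01,0.11,-0.01],1],[[0,0,0],[0.01,0.11,-0.01],1],[[0,0,0],[0.01,0.11,-0.01],1],[[0,0,0],[0.01,0.11,-0.01],1]]'
python3 snap.py 2 wrist
python3 - <<'E'
from h import *
d=load("wrist2");crop(d,235,50,200,270,2.2,"pics/c5.png")
E
```

```text
time_s: 2.33
tool_pos: [0.568, -0.2036, 0.1916]
tcp_rot: [-1.571, -0.004, -0.288]
wrist_force: [-0.5, 0.5, -0.5]
opening: 0.0916
time_s 2.375
q [0.8549, 0.5541, -0.7518, 1.7222, 0.4326, 1.0339, -0.3354]
tool_pos [0.5678, -0.2035, 0.1914]
tcp_rot [-1.5713, -0.0042, -0.2883]
wrist_force [0.4462, -0.0684, 0.574]
opening 0.0914
```

View pics/c5.png

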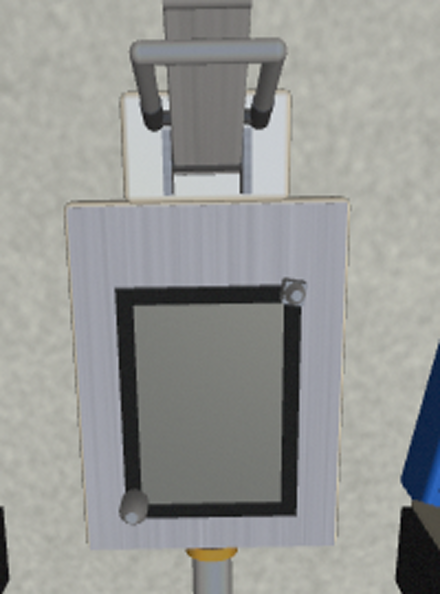

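Run:
```python
from h import *
d=load("wrist2");A=d["image"][265:295,280:310];B=d["image"][170:200,353:383]
cv2.imwrite("pics/c6.png",cv2.resize(np.hstack([A,B]),None,fx=12,fy=12,interpolation=2))
```

```text
(no output)
```

View pics/c6.png

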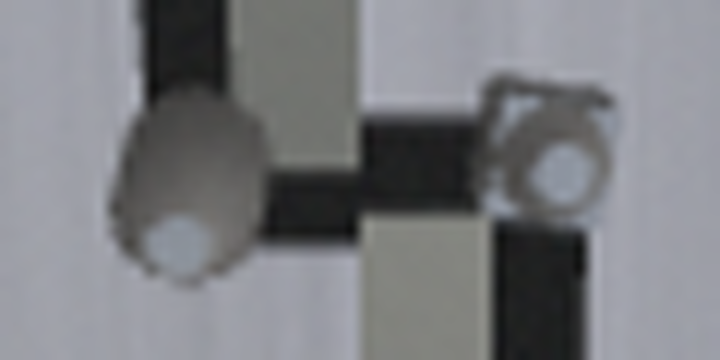

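```bash
cat >> h.py <<'E'
def pose(r,q,sx=66,sy=90):
    v=(q-r)[:2];th=np.arctan2(v[1],v[0])-np.arctan2(sy,sx);R=np.array([[np.cos(th),-np.sin(th)],[np.sin(th),np.cos(th)]])
    return ((r+q)/2)[:2]-R@[0,.001],np.degrees(th),np.linalg.norm(v)
E
python3 - <<'E'
from h import *
d=load("wrist2")
r=plane(d,(294.5,284.9),.047);q=plane(d,(369.4,183.8),.047);print(r,q,pose(r,q))
P=np.array([plane(d,(235+x/2.2,50+y/2.2),.03) for x,y in((66,205),(347,203),(335,543),(88,548))]);print(P.round(4),P.mean(0))
print(d["extrinsics"].round(3))
E
```

```text
[ 0.52610549 -0.24285011  0.047     ] [ 0.61364795 -0.17389633  0.047     ] (array([ 0.56960914, -0.20933676]), np.float64(-15.520034793358802), np.float64(0.11143745554456488))
[[ 0.5391 -0.1186  0.03  ]
 [ 0.6427 -0.1486  0.03  ]
 [ 0.6045 -0.2878  0.03  ]
 [ 0.4994 -0.2589  0.03  ]] [ 0.5714421  -0.20347161  0.03      ]
[[ 0.959 -0.273 -0.08   0.59 ]
 [-0.285 -0.915 -0.286 -0.125]
 [ 0.005  0.297 -0.955  0.327]
 [ 0.     0.     0.     1.   ]]
```

```bash
python3 -m jog '[[[0,0,0],[0,-0.05,0.02],1],[[0,-1.067,0],[-0.095,-0.05,0.492],1],[[0,-1.067,0],[-0.095,-0.05,0.492],1],[[0,-1.067,0],[-0.095,-0.05,0.492],1],[[0,-1.067,0],[-0.095,-0.05,0.492],1],[[0,-1.067,0],[-0.095,-0.05,0.492],1],[[0,-1.067,0],[-0.095,-0.03,0.492],1],[[0,-1.067,0],[-0.095,0,0.492],1],[[0,-1.067,0],[-0.095,0,0.492],1],[[0,-1.067,0],[-0.095,0,0.492],1],[[0,-1.067,0],[-0.095,0,0.492],1],[[0,-1.067,0],[-0.095,0,0.492],1]]'
python3 snap.py 3 wrist
```

```text
time_s: 3.88
tool_pos: [0.6163, 0.2937, 0.1899]
tcp_rot: [-1.573, -0.001, 0.776]
wrist_force: [0.1, -0.5, -0.1]
opening: 0.0918
time_s 3.925
q [0.1102, 0.7772, -0.9485, 1.5019, 0.6586, 1.2034, -0.1665]
tool_pos [0.6163, 0.2936, 0.1898]
tcp_rot [-1.5725, -0.0008, 0.776]
wrist_force [-0.2165, 0.0742, -0.1215]
opening 0.092
```

View pics/wrist3.png

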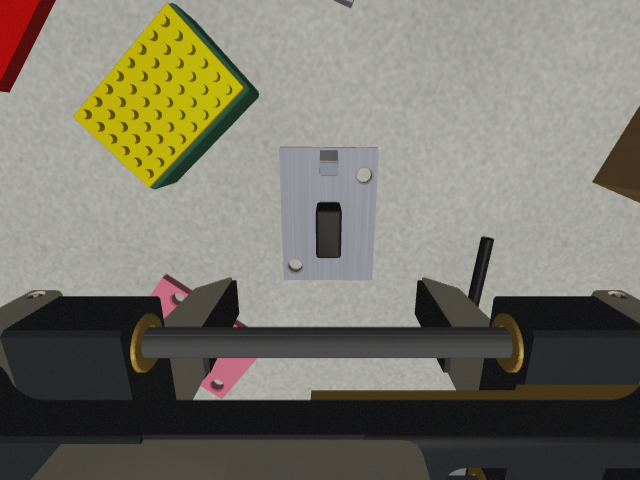

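Run:
```python
from h import *
d=load("wrist3");A=d["image"][160:190,349:379];B=d["image"][250:280,280:310];C=d["image"][195:265,298:368]
cv2.imwrite("pics/c7.png",np.hstack([cv2.resize(np.vstack([A,B]),None,fx=9.34,fy=9.34,interpolation=2)[:560],cv2.resize(C,None,fx=7,fy=8,interpolation=2)]))
```

```text
(no output)
```

View pics/c7.png

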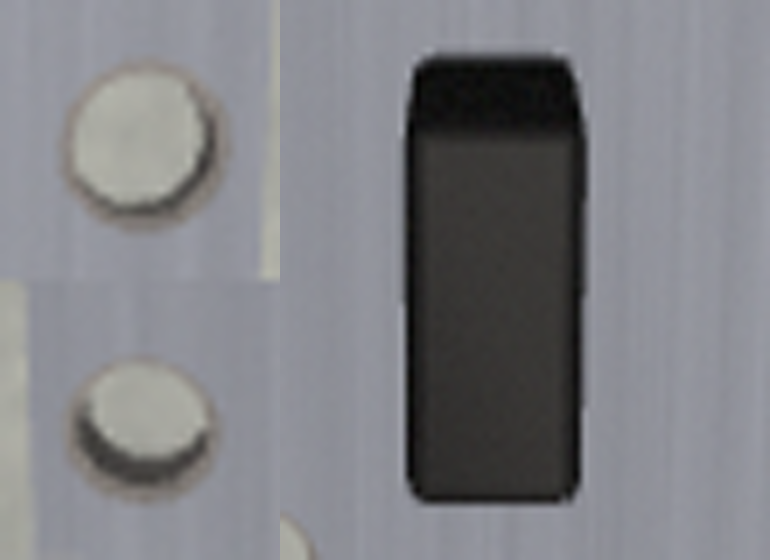

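Run:
```python
from h import *
d=load("wrist3")
q=plane(d,(364.0,175.0),.010);r=plane(d,(294.7,265.2),.010);print(r,q,pose(r,q))
print(plane(d,(328.2,233.9),.048))
```

```text
[0.62521972 0.2398503  0.01      ] [0.61010094 0.3499254  0.01      ] (array([0.61835593, 0.29416941]), np.float64(44.074461323038186), np.float64(0.11110853158880382))
[0.61817648 0.29443771 0.048     ]
```

```bash
python3 -m jog '[[[0,0.007,0],[0.002,0.06,-0.001],1],[[0,0.007,0],[0.002,0.11,-0.001],1],[[0,0.007,0],[0.002,0.14,-0.001],1],[[0,0.007,0],[0.002,0.151,-0.001],1],[[0,0.007,0],[0.002,0.151,-0.001],1],[[0,0.007,0],[0.002,0.151,-0.001],0],[[0,0.007,0],[0.002,0.151,-0.001],0],[[0,0.007,0],[0.002,0.151,-0.001],0],[[0,0.007,0],[0.002,0.151,-0.001],0],[[0,0.007,0],[0.002,0.151,-0.001],0]]' 45
python3 snap.py 4 wrist
```

```text
time_s: 5.18
tool_pos: [0.6171, 0.2964, 0.0378]
tcp_rot: [-1.571, -0.0, 0.772]
wrist_force: [0.5, -0.2, -0.2]
opening: 0.0465
time_s 5.225
q [0.0464, 0.9449, -0.8306, 1.567, 0.7943, 0.9952, -0.2578]
tool_pos [0.6171, 0.2963, 0.0378]
tcp_rot [-1.5708, 0.0, 0.772]
wrist_force [-0.5276, 0.391, 0.213]
opening 0.0426
```

View pics/wrist4.png

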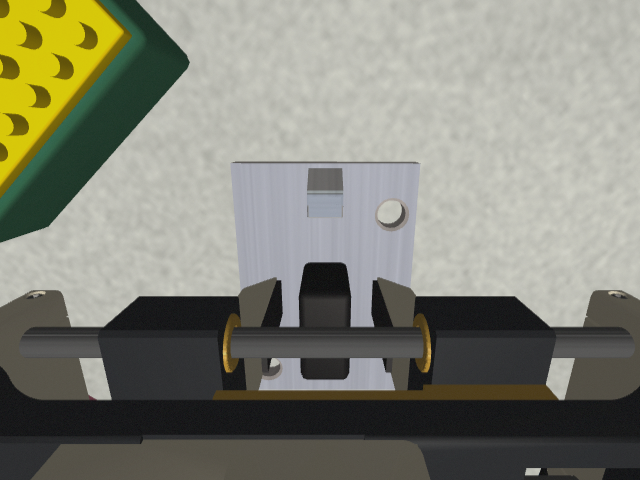

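```bash
python3 -m jog '[[[0,0,0],[0,0,0],0],[[0,0,0],[0,0,0],0],[[0,0,0],[0,0,0],0],[[0,0,0],[0,0,0],0],[[0,0,0],[0,0,0],0],[[0,0,0],[0,0,0],0]]' 45; python3 -m jog '[[[0,0,0],[0,-0.03,0],0],[[0,0,0],[0,-0.08,0],0],[[0,0,0],[0,-0.14,0],0],[[0,0,0],[0,-0.14,0],0],[[0,0,0],[0,-0.14,0],0]]'
python3 snap.py 5 wrist side
```

```text
time_s: 5.98
tool_pos: [0.6169, 0.2962, 0.0376]
tcp_rot: [-1.571, 0.001, 0.772]
wrist_force: [-0.7, -0.9, -0.2]
opening: 0.0219
time_s: 6.6
tool_pos: [0.6165, 0.2953, 0.1762]
tcp_rot: [-1.571, 0.002, 0.772]
wrist_force: [-0.4, -0.4, -6.4]
opening: 0.0219
time_s 6.7
q [0.1007, 0.7943, -0.9361, 1.5069, 0.6676, 1.1882, -0.1774]
tool_pos [0.6159, 0.2949, 0.1748]
tcp_rot [-1.5701, 0.0046, 0.772]
wrist_force [0.1942, -0.9873, -6.1409]
opening 0.0219
```

View pics/wrist5.png

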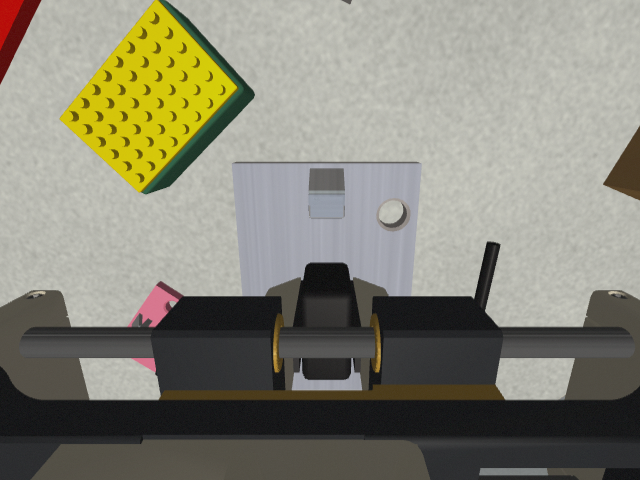

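View pics/side5.png

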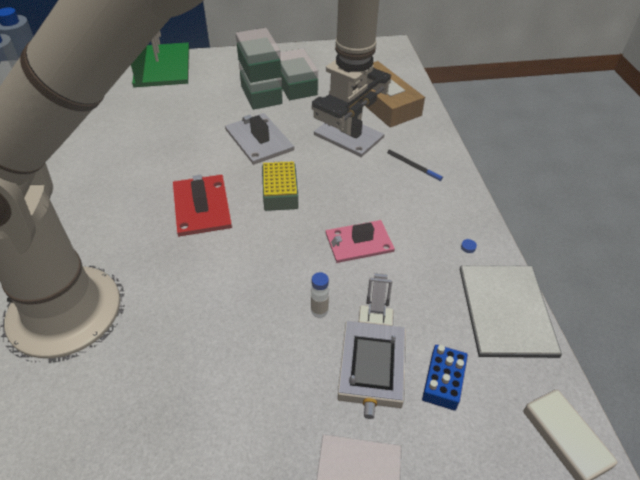

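Run:
```python
from h import *
d=load("wrist5");crop(d,225,150,205,120,3.9,"pics/c8.png")
```

```text
(no output)
```

View pics/c8.png

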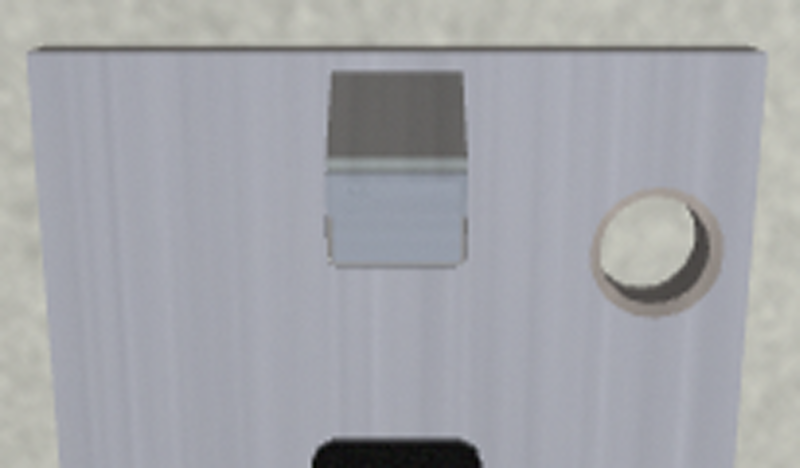

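Run:
```python
from h import *
d=load("wrist5");z=.1471
f=lambda x,y:(225+x/3.9-.4,150+y/3.9-.4)
tcp=np.array([.6159,.2949]);yaw=.772;R=np.array([[np.cos(yaw),-np.sin(yaw)],[np.sin(yaw),np.cos(yaw)]])
for n,p in(("hole",f(656,252)),("BL",f(28,52)),("BR",f(767,52)),("sl",f(60,468)),("sr",f(735,468))):
    w=plane(d,p,z);print(n,w.round(4),(R.T@(w[:2]-tcp)).round(4))
```

```text
hole [0.6103 0.3493 0.1471] [0.0339 0.0429]
BL [0.537  0.3128 0.1471] [-0.0441  0.0679]
BR [0.6015 0.3756 0.1471] [0.046  0.0678]
sl [0.5749 0.2734 0.1471] [-0.0443  0.0132]
sr [0.6398 0.3366 0.1471] [0.0462 0.0132]
```

```bash
python3 -m jog '[[[0,0.05,0],[-0.02,-0.03,-0.016],0],[[0,0.15,0],[-0.06,-0.035,-0.05],0],[[0,0.28,0],[-0.105,-0.035,-0.09],0],[[0,0.42,0],[-0.152,-0.035,-0.13],0],[[0,0.56,0],[-0.2,-0.035,-0.17],0],[[0,0.7,0],[-0.248,-0.035,-0.211],0],[[0,0.83,0],[-0.295,-0.035,-0.251],0],[[0,0.94,0],[-0.338,-0.035,-0.288],0],[[0,1.02,0],[-0.37,-0.035,-0.316],0],[[0,1.044,0],[-0.383,-0.035,-0.327],0],[[0,1.044,0],[-0.383,-0.035,-0.327],0],[[0,1.044,0],[-0.383,-0.035,-0.327],0]]'
python3 snap.py 6 wrist side
```

```text
time_s: 8.2
tool_pos: [0.5709, -0.2022, 0.2122]
tcp_rot: [-1.569, 0.001, -0.268]
wrist_force: [0.6, 1.0, -5.5]
opening: 0.0221
time_s 8.3
q [0.8626, 0.5404, -0.7703, 1.6927, 0.4166, 1.0806, -0.3047]
tool_pos [0.5712, -0.2023, 0.2126]
tcp_rot [-1.5695, 0.0003, -0.2678]
wrist_force [0.0384, -0.4233, -5.2737]
opening 0.0213
```

View pics/wrist6.png

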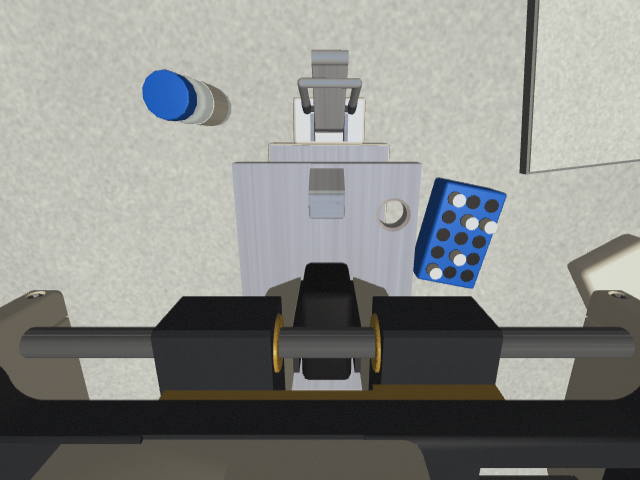

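View pics/side6.png

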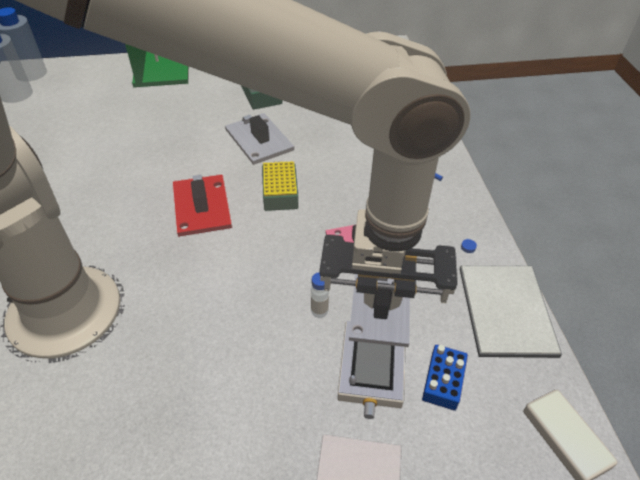

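```bash
python3 -m jog '[[[0,0.004,0],[0,0.03,-0.004],0],[[0,0.004,0],[-0.0005,0.07,-0.004],0],[[0,0.004,0],[-0.0005,0.1,-0.004],0],[[0,0.004,0],[-0.0005,0.112,-0.004],0],[[0,0.004,0],[-0.0005,0.112,-0.004],0],[[0,0.004,0],[-0.0005,0.112,-0.004],0],[[0,0.004,0],[-0.0005,0.112,-0.004],0]]'
python3 snap.py 7 wrist side
python3 - <<'E'
from h import *
d=load("wrist7");A=d["image"][195:235,372:412]
s=load("side7");B=s["image"][300:420,320:430]
cv2.imwrite("pics/c9.png",np.hstack([cv2.resize(A,(440,560),interpolation=2)[:,:] ,cv2.resize(B,(513,560),interpolation=2)])[:, :800] if 0 else np.hstack([cv2.resize(A,(400,400),interpolation=2),cv2.resize(B,(367,400),interpolation=2)]))
E
```

```text
time_s: 9.18
tool_pos: [0.5702, -0.2091, 0.1022]
tcp_rot: [-1.571, -0.002, -0.276]
wrist_force: [0.3, -0.6, -5.2]
opening: 0.0222
time_s 9.275
q [0.8095, 0.6721, -0.685, 1.766, 0.5301, 0.8944, -0.3863]
tool_pos [0.5698, -0.2091, 0.1017]
tcp_rot [-1.5712, -0.0017, -0.2761]
wrist_force [-0.0012, -0.49, -5.1839]
opening 0.0219
```

View pics/c9.png

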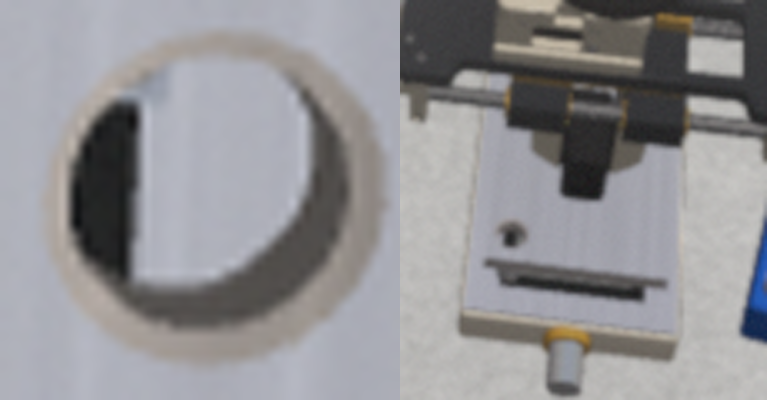

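View pics/wrist7.png

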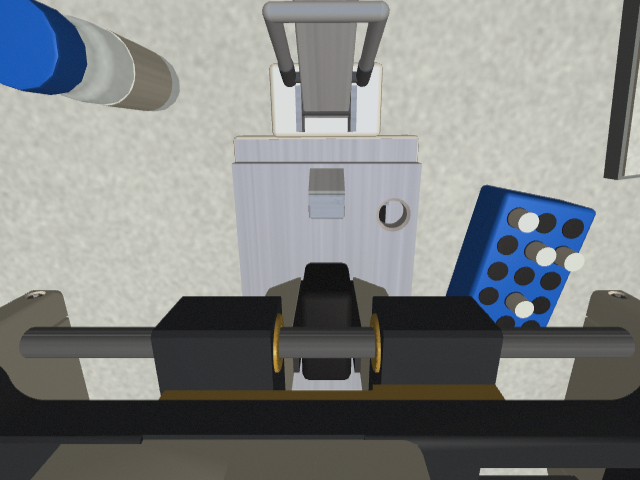

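Run:
```python
from h import *
d=load("wrist7")
# rim centre: outer ring x 48..382,y 30..362 of crop /10
u=(372+21.5-.5,195+19.6-.5)
h=plane(d,u,.074);pin=np.array([.61365,-.1739])
yaw=-.2735;R=np.array([[np.cos(yaw),-np.sin(yaw)],[np.sin(yaw),np.cos(yaw)]])
print(u,h,'move in tool x,z mm',(R.T@(pin-h[:2]))*1000)
# where pin top projects
print('pin proj',proj(d,[.61365,-.1739,.047]))
f=lambda x,y:(x,y)
BL=plane(d,(231.8,163.3),.074);BR=plane(d,(421.3,163.3),.074);v=BR-BL;print(np.linalg.norm(v),np.arctan2(v[1],v[0]))
# manifold back edge corners in same view
BL=plane(d,(234,138.5),.03);BR=plane(d,(417.5,138.5),.03);v=BR-BL;print(np.linalg.norm(v),np.arctan2(v[1],v[0]))
```

```text
(393.0, 214.1) [ 0.61305275 -0.17647425  0.074     ] move in tool x,z mm [-0.12025771  2.63988667]
pin proj [384.01440811 198.76328494]
0.0896426212748533 -0.2765541097601788
0.10785071924272895 -0.27636412818129813
```

```bash
python3 -m jog '[[[0,0,0],[0,0,0.0027],0],[[0,0,0],[0,0.008,0.0027],0],[[0,0,0],[0,0.013,0.0027],0],[[0,0,0],[0,0.013,0.0027],0],[[0,0,0],[0,0.013,0.0027],0]]'
python3 snap.py 8 wrist side scene
python3 - <<'E'
from h import *
d=load("wrist8");A=d["image"][195:235,372:412]
s=load("side8");B=s["image"][300:420,320:430]
cv2.imwrite("pics/c10.png",np.hstack([cv2.resize(A,(400,400),interpolation=2),cv2.resize(B,(367,400),interpolation=2)]))
u=(393.0,214.1)
from plant import ctrl
st=ctrl.state();z=st["tool_pos"][2]-.0277
h=plane(d,u,z);pin=np.array([.61365,-.1739])
yaw=-.2735;R=np.array([[np.cos(yaw),-np.sin(yaw)],[np.sin(yaw),np.cos(yaw)]])
print(h,'move in tool x,z mm',(R.T@(pin-h[:2]))*1000,proj(d,[.61365,-.1739,.047]))
E
```

```text
time_s: 9.9
tool_pos: [0.5699, -0.2062, 0.0876]
tcp_rot: [-1.571, 0.0, -0.276]
wrist_force: [-0.2, 0.5, -6.3]
opening: 0.0215
time_s 10.05
q [0.7967, 0.6901, -0.6733, 1.7723, 0.5443, 0.8734, -0.4014]
tool_pos [0.5702, -0.2063, 0.0879]
tcp_rot [-1.5708, -0.0004, -0.276]
wrist_force [-0.125, -0.6761, -5.8641]
opening 0.0217
[ 0.61257346 -0.17331888  0.06023818] move in tool x,z mm [ 1.19348634 -0.26874824] [390.53685748 208.91373396]
```

View pics/c10.png

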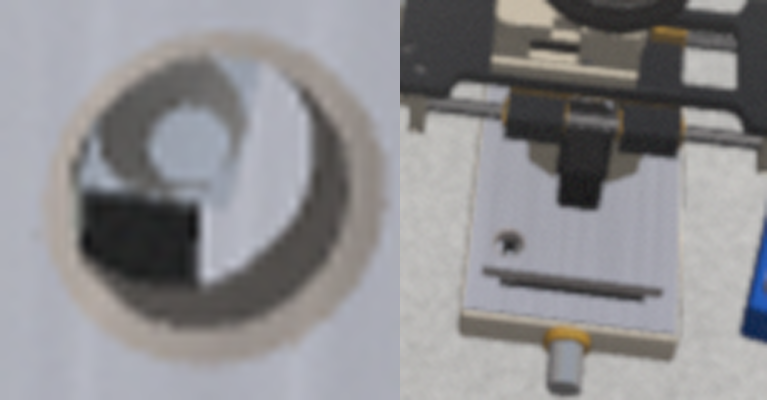

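Run:
```python
from h import *
s=load("side8");B=s["image"][358:388,338:368];c=load("scene8")
cv2.imwrite("pics/c11.png",np.hstack([cv2.resize(B,(390,390),interpolation=2),cv2.resize(c["image"][300:380,230:320],None,fx=4.4,fy=4.875,interpolation=2)]))
# predicted: hole centre at round pin if aligned, pin top
p=np.array([.5261,-.24285])
print('pin top',proj(s,[*p,.047]),'hole rim top if aligned',proj(s,[*p,.0602]))
print('scene pin top',proj(c,[*p,.047]),'hole',proj(c,[*p,.0602]))
```

```text
pin top [351.732904   375.59993507] hole rim top if aligned [352.17006948 371.74408746]
scene pin top [248.69140196 335.54930196] hole [248.098814   333.42488263]
```

View pics/c11.png

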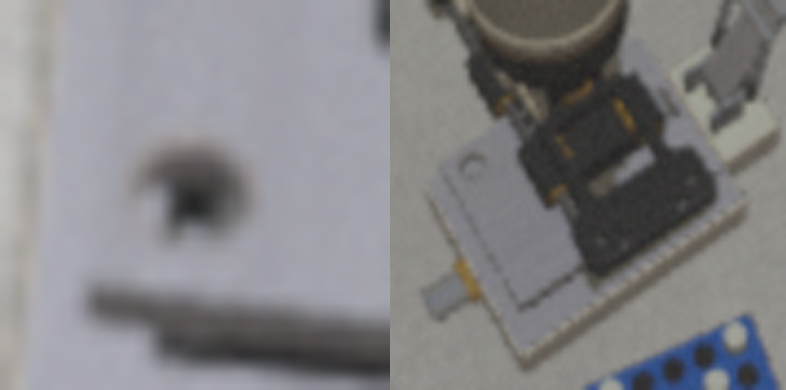

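```bash
python3 -m jog '[[[0,0.004,0],[0.0009,0,-0.0002],0],[[0,0.004,0],[0.0009,0.003,-0.0002],0],[[0,0.004,0],[0.0009,0.006,-0.0002],0],[[0,0.004,0],[0.0009,0.009,-0.0002],0],[[0,0.004,0],[0.0009,0.009,-0.0002],0]]'
python3 snap.py 9 wrist side
python3 - <<'E'
from h import *
d=load("wrist9");A=d["image"][195:235,372:412]
s=load("side9");B=s["image"][358:388,338:368]
cv2.imwrite("pics/c12.png",np.hstack([cv2.resize(A,(400,400),interpolation=2),cv2.resize(B,(400,400),interpolation=2)]))
print(proj(d,[.61365,-.1739,.047]))
E
```

```text
time_s: 10.68
tool_pos: [0.5705, -0.2066, 0.0783]
tcp_rot: [-1.571, 0.001, -0.28]
wrist_force: [0.5, 0.2, -4.6]
opening: 0.0217
time_s 10.775
q [0.7897, 0.7034, -0.6637, 1.7733, 0.5535, 0.86, -0.4114]
tool_pos [0.5707, -0.2066, 0.0787]
tcp_rot [-1.5707, 0.0001, -0.28]
wrist_force [0.3694, 0.0172, -5.1077]
opening 0.0218
[392.32586262 212.12475982]
```

View pics/c12.png

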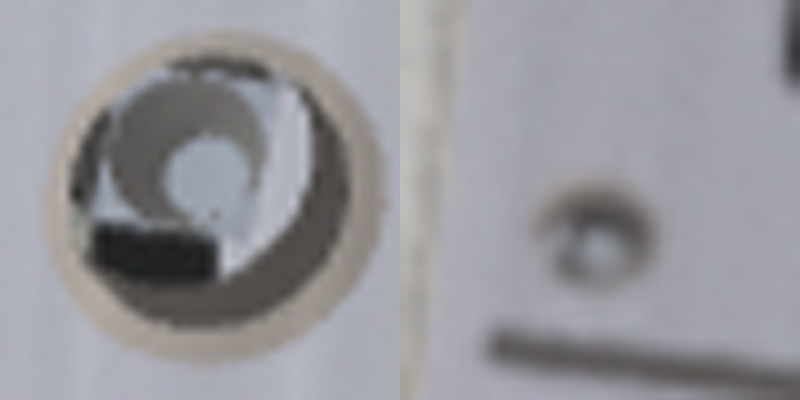

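Run:
```python
from h import *
d=load("wrist9")
yaw=-.28;R=np.array([[np.cos(yaw),-np.sin(yaw)],[np.sin(yaw),np.cos(yaw)]])
a=plane(d,(393.0,214.1),.0510);b=plane(d,(392.2,212.3),.047);print(R.T@(b-a)[:2]*1000)
s=load("side9")
a=plane(s,(338+(596-400)/13.33-.5,358+236/13.33-.5),.0510);b=plane(s,(338+(601-400)/13.33-.5,358+247/13.33-.5),.047);print(R.T@(b-a)[:2]*1000)
```

```text
[ 0.34619323 -0.00293779]
[0.79447881 0.74251529]
```

```bash
python3 -m jog '[[[0,0,0],[0.0004,0.003,0.0002],0],[[0,0,0],[0.0004,0.006,0.0002],0],[[0,0,0],[0.0004,0.009,0.0002],0],[[0,0,0],[0.0004,0.011,0.0002],0],[[0,0,0],[0.0004,0.011,0.0002],0]]'
python3 snap.py 10 wrist side
python3 - <<'E'
from h import *
d=load("wrist10");A=d["image"][195:235,372:412]
s=load("side10");B=s["image"][340:415,330:410]
cv2.imwrite("pics/c13.png",np.hstack([cv2.resize(A,(400,400),interpolation=2),cv2.resize(B,(400,400),interpolation=2)]))
E
```

```text
time_s: 11.4
tool_pos: [0.5713, -0.2065, 0.0677]
tcp_rot: [-1.571, -0.0, -0.28]
wrist_force: [0.3, -0.0, -5.2]
opening: 0.0219
time_s 11.5
q [0.7818, 0.7186, -0.6535, 1.7759, 0.5655, 0.8431, -0.4203]
tool_pos [0.5713, -0.2065, 0.0677]
tcp_rot [-1.5707, -0.0001, -0.2799]
wrist_force [0.1254, -0.835, -6.2177]
opening 0.0217
```

View pics/c13.png

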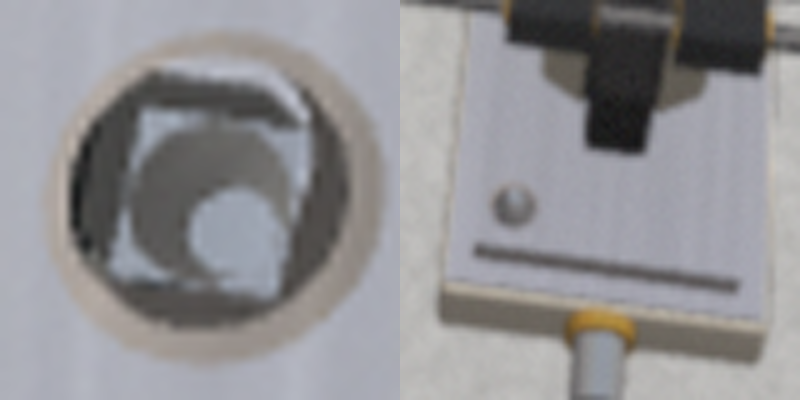

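```bash
python3 -m jog '[[[0,0,0],[0,0.001,0],0],[[0,0,0],[0,0.0015,0],0],[[0,0,0],[0,0.0015,0],0]]'
```

```text
time_s: 11.88
tool_pos: [0.5713, -0.2066, 0.0676]
tcp_rot: [-1.572, -0.0, -0.28]
wrist_force: [-4.6, 1.6, 7.2]
opening: 0.0217
```

```bash
python3 -m jog '[[[0,0,0],[0,-0.001,0],0.3],[[0,0,0],[0,-0.001,0],0.6],[[0,0,0],[0,-0.001,0],0.6],[[0,0,0],[0,-0.001,0],0.7],[[0,0,0],[0,-0.001,0],0.7],[[0,0,0],[0,-0.04,0],0.7],[[0,0,0],[0,-0.09,0],0.7],[[0,0,0],[0,-0.14,0],0.7],[[0,0,0],[0,-0.16,0],0],[[0,0,0],[0,-0.16,0],0],[[0,0,0],[0,-0.16,0],0]]'
python3 snap.py 11 wrist side scene
python3 - <<'E'
from h import *
d=load("wrist11");A=d["image"][20:300,200:440]
s=load("side11");B=s["image"][255:415,330:430]
cv2.imwrite("pics/c14.png",np.hstack([cv2.resize(A,(450,525),interpolation=2),cv2.resize(B,(328,525),interpolation=2)]))
E
```

```text
time_s: 13.25
tool_pos: [0.57, -0.2066, 0.2243]
tcp_rot: [-1.571, 0.003, -0.28]
wrist_force: [0.0, 0.1, -0.9]
opening: 0.0387
time_s 13.4
q [0.8714, 0.5298, -0.7745, 1.6785, 0.4058, 1.1048, -0.3015]
tool_pos [0.5702, -0.2064, 0.2243]
tcp_rot [-1.5703, 0.0031, -0.2798]
wrist_force [0.0288, 0.8532, 0.4172]
opening 0.0269
```

View pics/c14.png

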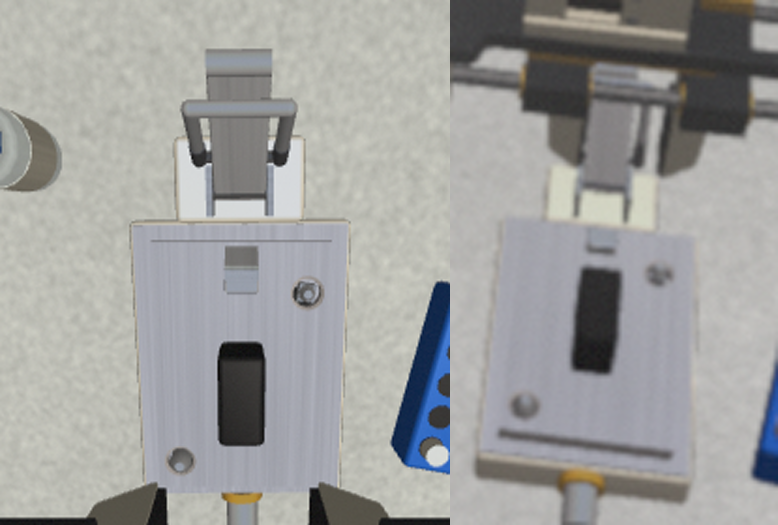

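Run:
```python
from h import *
yaw=-.2735;N=np.array([.5698,-.2093]);R=np.array([[np.cos(yaw),-np.sin(yaw)],[np.sin(yaw),np.cos(yaw)]])
def M(x,y,z): return [*(N+R@[x,y]),z]
for n in("wrist2","wrist11","side0","scene0"):
    d=load(n)
    print(n)
    for th in(0.9,1.0,1.1,1.2,1.3):
        c,s=np.cos(th),np.sin(th)
        print(th,[proj(d,M(x,.094+.07*c,.049+.07*s)).round(1).tolist() for x in(-.012,.012)])
d=load("wrist11");crop(d,270,20,130,120,4.5,"pics/c15.png")
a=load("wrist1");print(plane(a,(230,113),.105))
s=load("side0");w=load("wrist1")
print('vial cap',tri(s,(320,281),w,(226,113)))
```

```text
wrist2
0.9 [[308.7, 41.6], [349.8, 41.0]]
1.0 [[308.7, 50.9], [350.2, 50.3]]
1.1 [[308.7, 61.4], [350.6, 60.7]]
1.2 [[308.9, 72.8], [350.9, 72.1]]
1.3 [[309.0, 84.9], [351.1, 84.2]]
wrist11
0.9 [[309.7, 50.2], [345.2, 49.8]]
1.0 [[309.5, 58.3], [345.5, 58.0]]
1.1 [[309.5, 67.3], [345.6, 67.0]]
1.2 [[309.5, 77.2], [345.8, 76.9]]
1.3 [[309.5, 87.7], [345.8, 87.4]]
side0
0.9 [[373.4, 273.1], [386.5, 274.5]]
1.0 [[373.4, 274.1], [386.6, 275.5]]
1.1 [[373.4, 275.5], [386.7, 276.9]]
1.2 [[373.3, 277.2], [386.7, 278.7]]
1.3 [[373.2, 279.4], [386.6, 280.8]]
scene0
0.9 [[314.2, 294.9], [319.7, 302.1]]
1.0 [[312.3, 295.3], [317.7, 302.5]]
1.1 [[310.3, 295.8], [315.7, 303.1]]
1.2 [[308.1, 296.6], [313.5, 303.9]]
1.3 [[305.8, 297.5], [311.2, 304.9]]
[ 0.50164987 -0.07275808  0.105     ]
vial cap (array([ 0.49609626, -0.07068206,  0.09440939]), [0.7, 0.7])
```

View pics/c15.png

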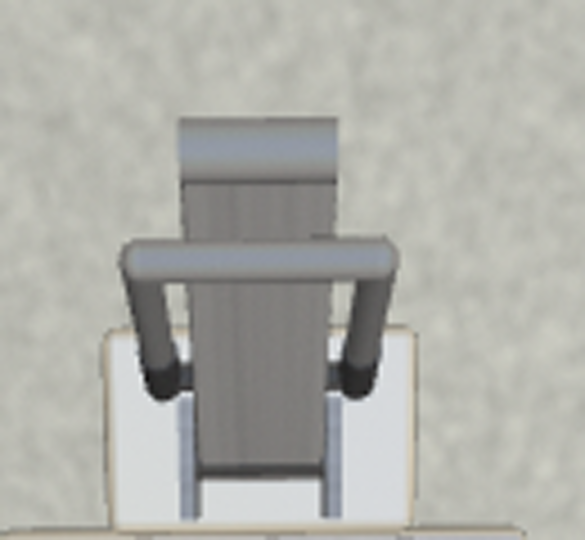

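```bash
python3 -m jog '[[[0,0,0],[0.001,0,0.06],0],[[0,0,0],[0.001,0,0.12],0],[[0,0,0],[0.001,0,0.163],0],[[0,0,0],[0.001,0.02,0.163],0],[[0,0,0],[0.001,0.07,0.163],0],[[0,0,0],[0.001,0.117,0.163],0],[[0,0,0],[0.001,0.117,0.163],0],[[0,0,0],[0.001,0.117,0.163],0]]'
python3 snap.py 12 wrist side scene
python3 - <<'E'
from h import *
d=load("scene12");A=d["image"][230:390,220:360]
s=load("side12");B=s["image"][200:410,300:440]
cv2.imwrite("pics/c16.png",np.hstack([cv2.resize(A,(420,480),interpolation=2),cv2.resize(B,(320,480),interpolation=2)]))
E
```

```text
time_s: 14.4
tool_pos: [0.6177, -0.0505, 0.1099]
tcp_rot: [-1.57, -0.0, -0.281]
wrist_force: [-0.1, -0.1, -0.3]
opening: 0.0006
time_s 14.55
q [0.5474, 0.6851, -0.708, 1.7267, 0.5397, 0.9302, -0.6605]
tool_pos [0.6188, -0.0504, 0.1115]
tcp_rot [-1.5702, -0.0036, -0.2803]
wrist_force [-0.4843, -1.1834, 0.5124]
opening 0.0002
```

View pics/c16.png

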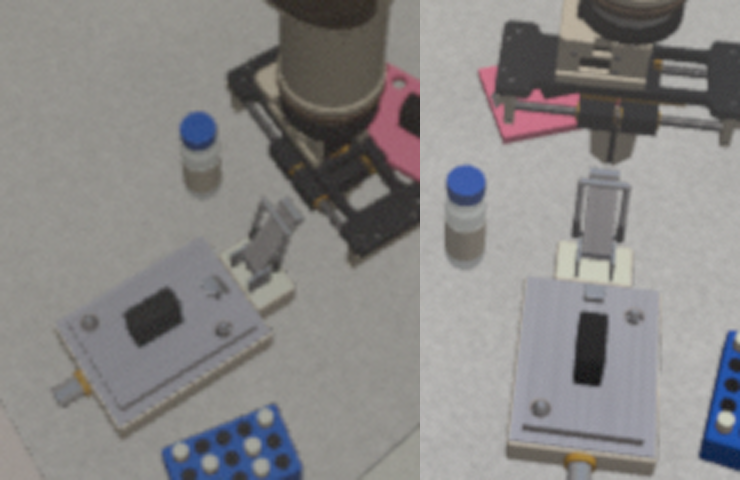

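View pics/wrist12.png

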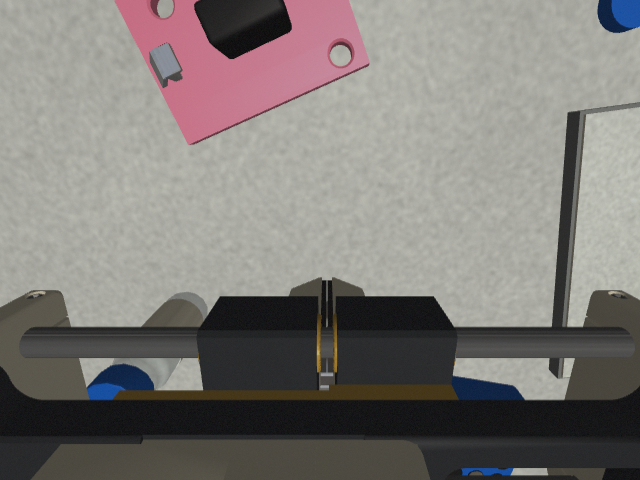

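```bash
python3 -m jog '[[[0,0,0],[-0.003,0.004,-0.01],0],[[0,0,0],[-0.003,0.004,-0.02],0],[[0,0,0],[-0.003,0.004,-0.03],0],[[0,0,0],[-0.003,0.004,-0.04],0],[[0,0,0],[-0.003,0.004,-0.05],0],[[0,0,0],[-0.003,0.004,-0.05],0]]'
python3 snap.py 13 side scene
python3 - <<'E'
from h import *
d=load("scene13");A=d["image"][230:390,220:360]
s=load("side13");B=s["image"][200:410,300:440]
cv2.imwrite("pics/c17.png",np.hstack([cv2.resize(A,(420,480),interpolation=2),cv2.resize(B,(320,480),interpolation=2)]))
E
```

```text
time_s: 15.3
tool_pos: [0.5997, -0.0997, 0.1048]
tcp_rot: [-1.572, 0.001, -0.282]
wrist_force: [0.1, 0.2, -0.0]
opening: 0.0005
time_s 15.4
q [0.6321, 0.6768, -0.7049, 1.7593, 0.5405, 0.9097, -0.5877]
tool_pos [0.6001, -0.0981, 0.1049]
tcp_rot [-1.5713, 0.0007, -0.2808]
wrist_force [-0.3809, -0.0433, -0.6155]
opening 0.0006
```

View pics/c17.png

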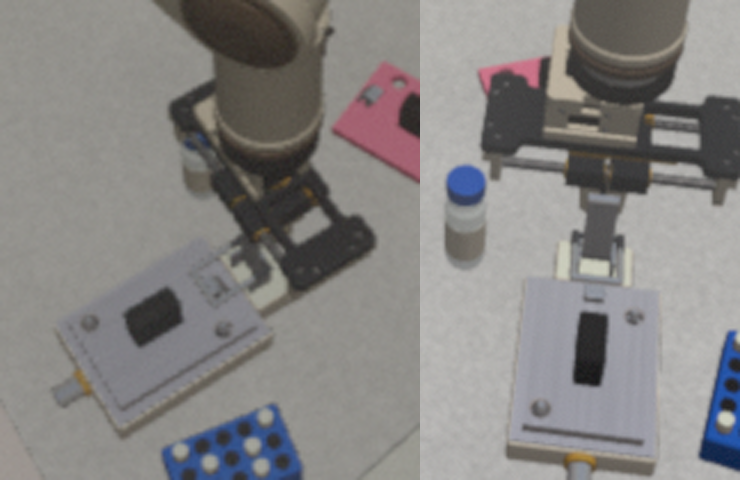

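```bash
python3 -m jog '[[[0,0,0],[0,0,-0.006],0],[[0,0,0],[0,0,-0.012],0],[[0,0,0],[0,0,-0.018],0],[[0,0,0],[0,0,-0.023],0],[[0,0,0],[0,0,-0.027],0],[[0,0,0],[0,0,-0.027],0],[[0,0,0],[0,0,-0.027],0]]'
python3 snap.py 14 side scene
python3 - <<'E'
from h import *
d=load("scene14");A=d["image"][270:350,240:330]
s=load("side14");B=s["image"][260:370,330:415]
cv2.imwrite("pics/c18.png",np.hstack([cv2.resize(A,(420,480),interpolation=2),cv2.resize(B,(370,480),interpolation=2)]))
E
```

```text
time_s: 16.27
tool_pos: [0.5929, -0.1238, 0.1052]
tcp_rot: [-1.571, 0.0, -0.28]
wrist_force: [0.3, 0.4, 0.2]
opening: 0.0006
time_s 16.375
q [0.6772, 0.6724, -0.7051, 1.7658, 0.5391, 0.9061, -0.5437]
tool_pos [0.593, -0.1236, 0.1053]
tcp_rot [-1.5712, -0.0001, -0.28]
wrist_force [0.7997, 0.6548, -0.0322]
opening 0.0004
```

View pics/c18.png

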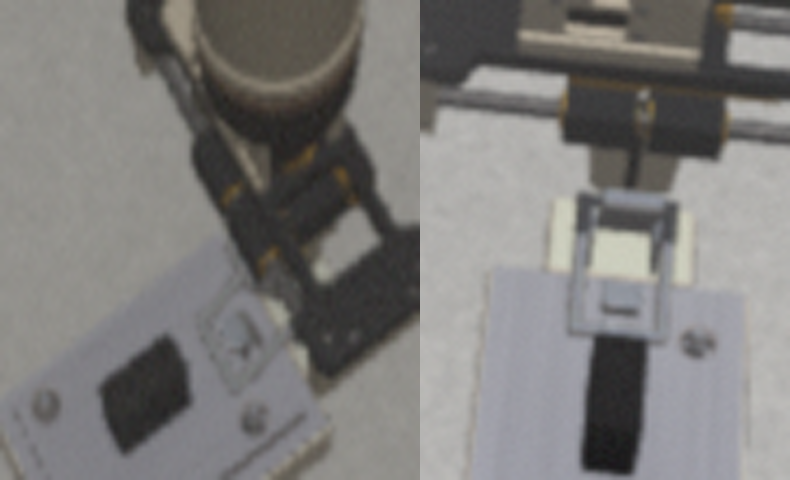

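```bash
python3 -m jog '[[[0,0,0],[0,0,0.02],0],[[0,0,0],[0,-0.025,0.025],0],[[0,0,0],[0,-0.055,0.025],0],[[0,0,0],[0,-0.055,0.02],0],[[0,0,0],[0,-0.055,-0.035],0],[[0,0,0],[0,-0.055,-0.052],0],[[0,0,0],[0,-0.055,-0.052],0],[[0,0,0],[0,-0.03,-0.052],0],[[0,0,0],[0,-0.012,-0.052],0],[[0,0,0],[0,-0.012,-0.052],0],[[0,0,0],[0,-0.012,-0.052],0]]'
python3 snap.py 15 side scene wrist
python3 - <<'E'
from h import *
d=load("scene15");A=d["image"][270:350,240:330]
s=load("side15");B=s["image"][230:370,330:415]
cv2.imwrite("pics/c19.png",np.hstack([cv2.resize(A,(420,480),interpolation=2),cv2.resize(B,(320,480),interpolation=2)]))
E
```

```text
time_s: 17.75
tool_pos: [0.5792, -0.1724, 0.1176]
tcp_rot: [-1.57, -0.0, -0.279]
wrist_force: [0.5, -0.6, 1.1]
opening: 0.0003
time_s 17.9
q [0.7695, 0.6525, -0.7132, 1.7637, 0.5221, 0.9222, -0.4464]
tool_pos [0.5794, -0.1733, 0.1181]
tcp_rot [-1.5708, -0.0015, -0.2798]
wrist_force [-0.3489, -0.322, -0.6494]
opening 0.0006
```

View pics/c19.png

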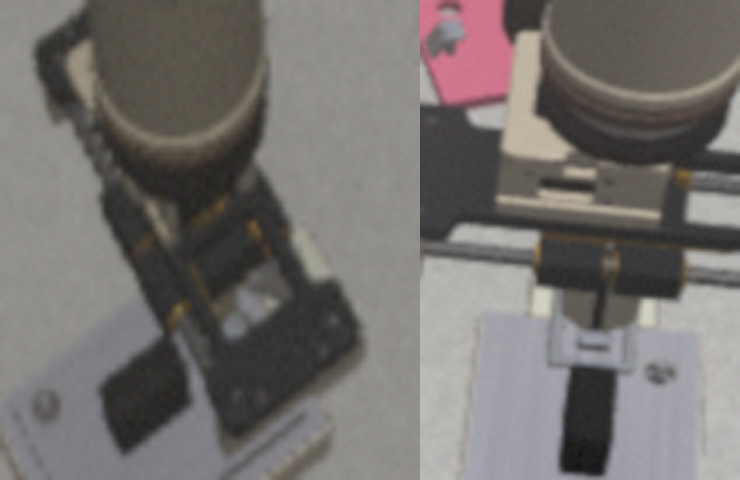

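View pics/wrist15.png

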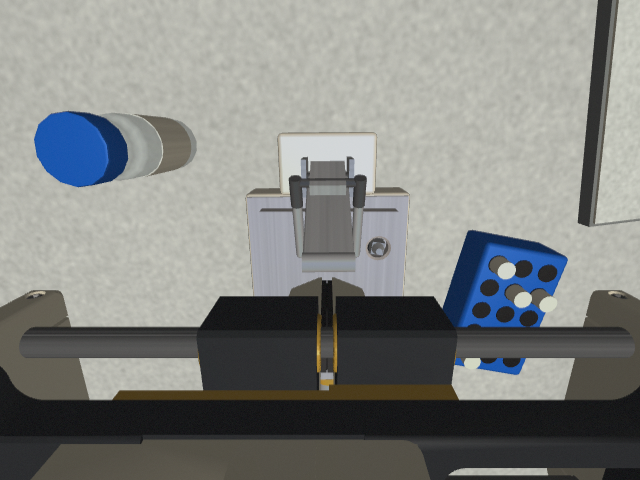

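```bash
python3 -m jog '[[[0,0,0],[0,0,0.01],0],[[0,0,0],[0,-0.002,0.02],0],[[0,0,0],[0,-0.004,0.03],0],[[0,0,0],[0,-0.007,0.04],0],[[0,0,0],[0,-0.007,0.05],0],[[0,0,0],[0,-0.0065,0.06],0],[[0,0,0],[0,-0.0065,0.06],0]]'
python3 snap.py 16 side scene wrist
python3 - <<'E'
from h import *
d=load("scene16");A=d["image"][270:350,240:330]
s=load("side16");B=s["image"][230:370,330:415]
cv2.imwrite("pics/c20.png",np.hstack([cv2.resize(A,(420,480),interpolation=2),cv2.resize(B,(320,480),interpolation=2)]))
E
```

```text
time_s: 18.77
tool_pos: [0.5955, -0.1141, 0.1236]
tcp_rot: [-1.57, 0.0, -0.278]
wrist_force: [0.0, -0.7, -0.2]
opening: 0.0006
time_s 18.925
q [0.6744, 0.6497, -0.7202, 1.755, 0.5179, 0.9359, -0.5412]
tool_pos [0.5954, -0.1155, 0.1237]
tcp_rot [-1.5703, -0.0001, -0.2799]
wrist_force [0.1262, 0.2097, -0.5686]
opening 0.0006
```

View pics/c20.png

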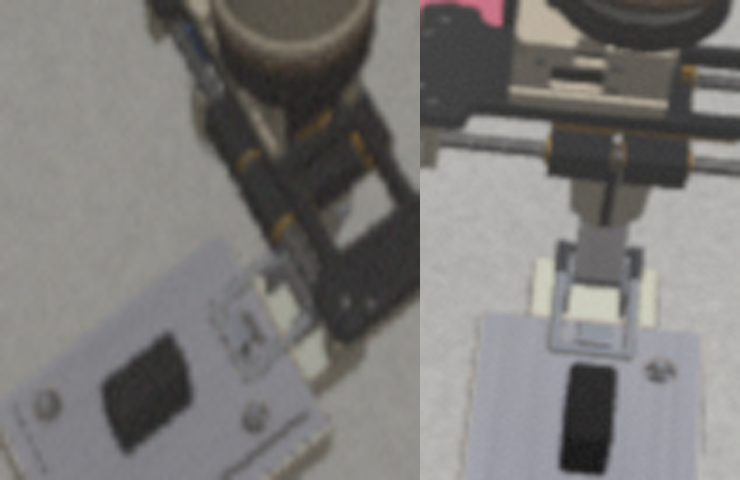

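```bash
python3 -m jog '[[[0,0,0],[0,0.001,0.008],0],[[0,0,0],[0,0.005,0.015],0],[[0,0,0],[0,0.008,0.0195],0],[[0,0,0],[0,0.0115,0.024],0],[[0,0,0],[0,0.0155,0.028],0],[[0,0,0],[0,0.0196,0.0313],0],[[0,0,0],[0,0.0196,0.0313],0]]'
python3 snap.py 17 side scene
python3 - <<'E'
from h import *
d=load("scene17");A=d["image"][270:350,240:330]
s=load("side17");B=s["image"][230:370,330:415]
cv2.imwrite("pics/c21.png",np.hstack([cv2.resize(A,(420,480),interpolation=2),cv2.resize(B,(320,480),interpolation=2)]))
E
```

```text
time_s: 19.8
tool_pos: [0.6038, -0.0847, 0.1038]
tcp_rot: [-1.57, 0.001, -0.279]
wrist_force: [-0.1, -0.6, 0.2]
opening: 0.0003
time_s 19.9
q [0.6089, 0.6801, -0.7036, 1.7554, 0.5412, 0.9093, -0.6074]
tool_pos [0.604, -0.0852, 0.1041]
tcp_rot [-1.5704, -0.0, -0.2796]
wrist_force [0.2654, 0.2597, 0.4759]
opening 0.0005
```

View pics/c21.png

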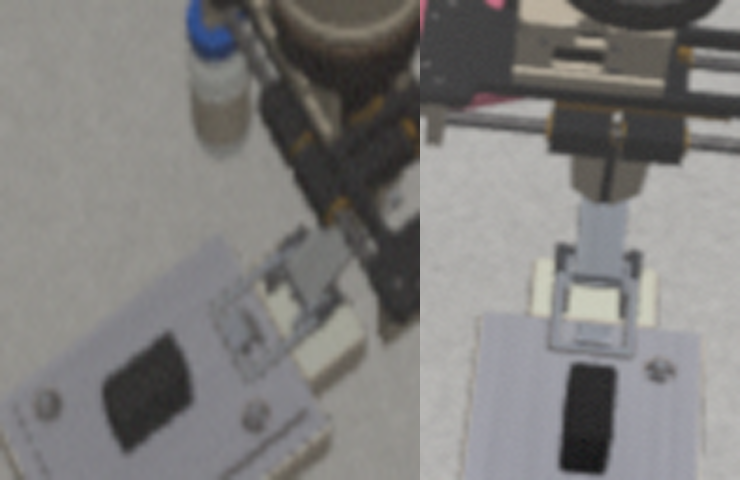

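Run:
```python
from h import *
yaw=-.2735;N=np.array([.5698,-.2093]);R=np.array([[np.cos(yaw),-np.sin(yaw)],[np.sin(yaw),np.cos(yaw)]])
s=load("side17")
for y,z in((.051,.047),(.048,.056),(.054,.047),(.048,.059),(.056,.059)):print(y,z,proj(s,[*(N+R@[0,y]),z]))
crop(s,355,290,45,60,9,"pics/c22.png")
```

```text
0.051 0.047 [374.51716148 330.57621401]
0.048 0.056 [374.85279341 329.21837282]
0.054 0.047 [374.6148083  329.17981879]
0.048 0.059 [374.99866698 328.29003349]
0.056 0.059 [375.25844197 324.55011701]
```

View pics/c22.png

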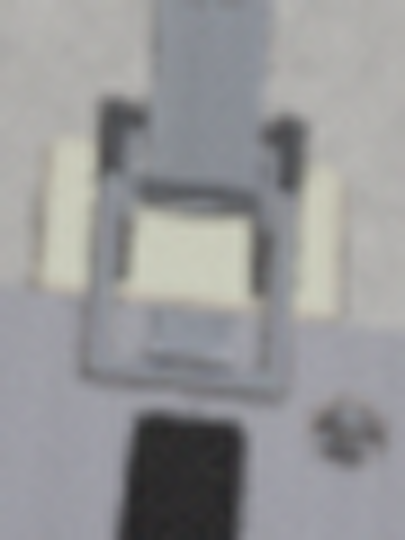

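```bash
python3 -m jog '[[[0,0,0],[0,0.0035,0.0022],0],[[0,0,0],[0,0.007,0.0042],0],[[0,0,0],[0,0.0107,0.006],0],[[0,0,0],[0,0.0144,0.0076],0],[[0,0,0],[0,0.0144,0.0076],0]]'
python3 snap.py 18 side scene
python3 - <<'E'
from h import *
d=load("scene18");A=d["image"][270:350,240:330]
s=load("side18");B=s["image"][230:370,330:415]
cv2.imwrite("pics/c23.png",np.hstack([cv2.resize(A,(420,480),interpolation=2),cv2.resize(B,(320,480),interpolation=2)]))
E
```

```text
time_s: 20.52
tool_pos: [0.6057, -0.078, 0.0893]
tcp_rot: [-1.571, 0.001, -0.28]
wrist_force: [0.5, 0.5, 0.2]
opening: 0.0004
time_s 20.625
q [0.587, 0.7004, -0.6904, 1.7585, 0.5573, 0.8883, -0.6308]
tool_pos [0.606, -0.0783, 0.0897]
tcp_rot [-1.5708, 0.0001, -0.2799]
wrist_force [0.4584, 0.2991, -0.0443]
opening 0.0004
```

View pics/c23.png

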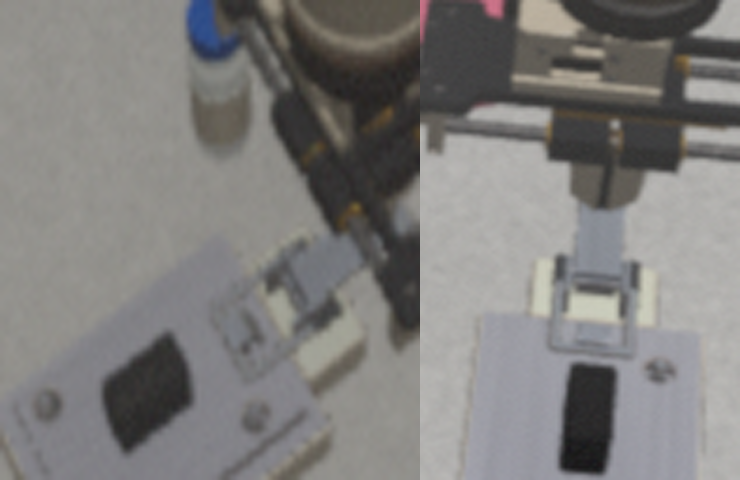

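```bash
python3 -m jog '[[[0,0,0],[0,0.004,0.0015],0],[[0,0,0],[0,0.008,0.0025],0],[[0,0,0],[0,0.012,0.003],0],[[0,0,0],[0,0.016,0.003],0],[[0,0,0],[0,0.018,0.003],0],[[0,0,0],[0,0.018,0.003],0]]'
python3 snap.py 19 side scene
python3 - <<'E'
from h import *
d=load("scene19");A=d["image"][270:350,240:330]
s=load("side19");B=s["image"][230:370,330:415]
cv2.imwrite("pics/c24.png",np.hstack([cv2.resize(A,(420,480),interpolation=2),cv2.resize(B,(320,480),interpolation=2)]))
E
```

```text
time_s: 21.38
tool_pos: [0.6069, -0.0753, 0.0736]
tcp_rot: [-1.572, -0.0, -0.28]
wrist_force: [-6.0, -0.8, 15.5]
opening: 0.0003
time_s 21.475
q [0.5704, 0.7221, -0.6753, 1.763, 0.5761, 0.864, -0.6499]
tool_pos [0.6069, -0.0753, 0.0736]
tcp_rot [-1.572, -0.0004, -0.2799]
wrist_force [-6.2453, 0.324, 15.5994]
opening 0.0006
```

View pics/c24.png

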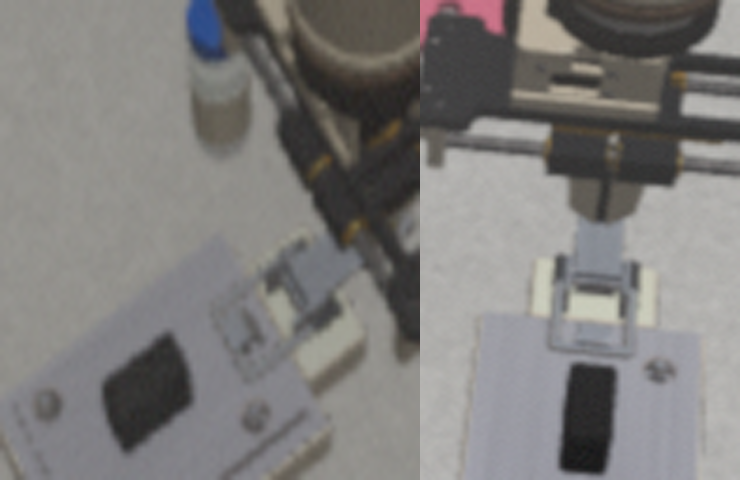

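```bash
python3 -m jog '[[[0,0,0],[0,-0.03,0],0],[[0,0,0],[0,-0.08,0],0],[[0,0,0],[0,-0.14,0],0],[[0,0,0],[0,-0.17,-0.04],0],[[0,0,0],[0,-0.17,-0.09],0],[[0,0,0],[0,-0.17,-0.09],0],[[0,0,0],[0,-0.17,-0.09],0]]'
python3 snap.py 20 wrist side scene
python3 - <<'E'
from h import *
d=load("wrist20");A=d["image"][20:300,200:440]
s=load("side20");B=s["image"][255:415,330:430]
cv2.imwrite("pics/c25.png",np.hstack([cv2.resize(A,(450,525),interpolation=2),cv2.resize(B,(328,525),interpolation=2)]))
yaw=-.2735;N=np.array([.5698,-.2093]);R=np.array([[np.cos(yaw),-np.sin(yaw)],[np.sin(yaw),np.cos(yaw)]])
M=lambda x,y,z:[*(N+R@[x,y]),z]
print('tip',proj(d,M(0,.164,.049)),'tip at .2',proj(d,M(0,.1626,.063)),'keeper',proj(d,M(0,.051,.047)),'bar 45',proj(d,M(0,.045,.047)))
E
```

```text
time_s: 22.35
tool_pos: [0.5818, -0.1617, 0.2415]
tcp_rot: [-1.57, 0.0, -0.281]
wrist_force: [-0.2, 0.8, 0.7]
opening: 0.0004
time_s 22.5
q [0.8116, 0.5098, -0.7975, 1.6703, 0.3952, 1.1307, -0.3713]
tool_pos [0.5823, -0.16, 0.2416]
tcp_rot [-1.5698, 0.0002, -0.2773]
wrist_force [-0.2501, -0.0344, -0.0845]
opening 0.0005
tip [327.85894656  94.06887423] tip at .2 [327.93000788  94.0095255 ] keeper [328.55908785 216.56639479] bar 45 [328.59281224 222.38617603]
```

View pics/c25.png

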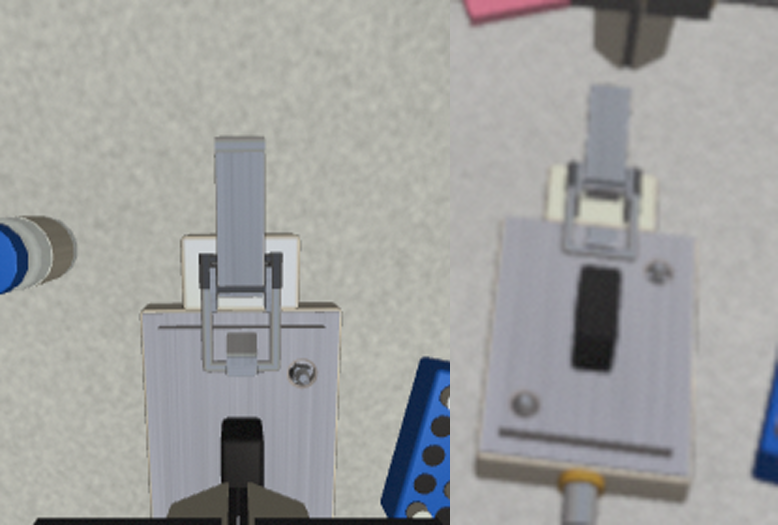

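View pics/wrist20.png

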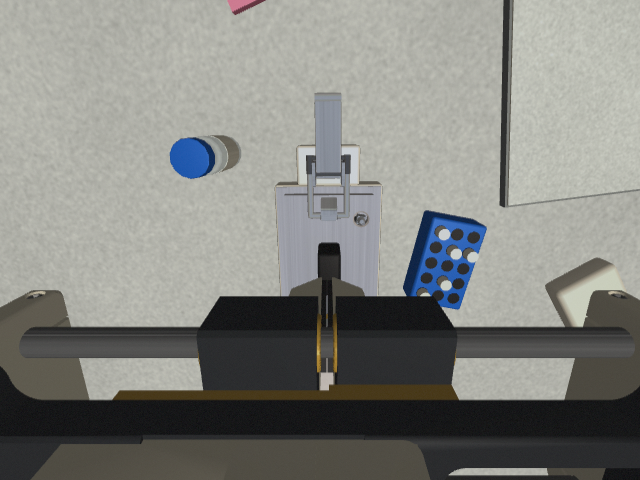

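View pics/scene20.png

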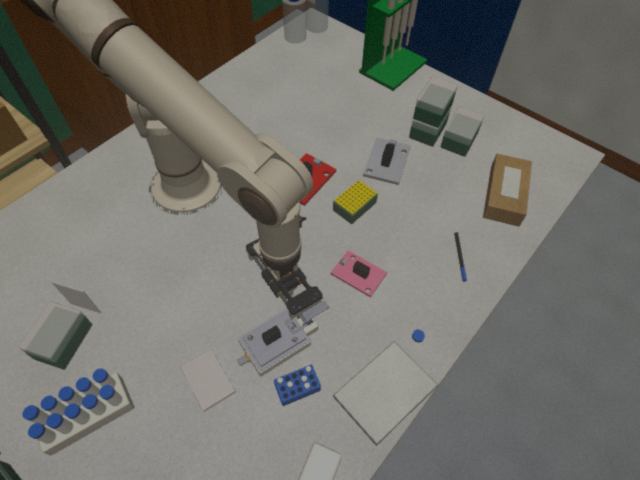

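Run:
```python
from h import *
d=load("wrist20");crop(d,295,85,75,150,4,"pics/c26.png")
```

```text
(no output)
```

View pics/c26.png

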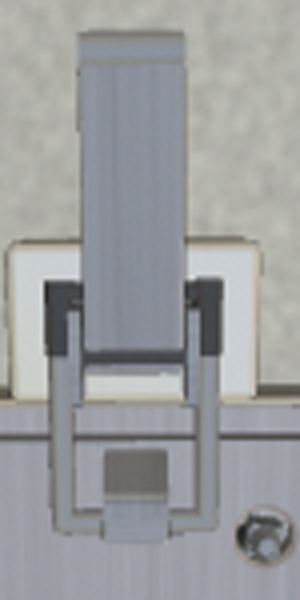

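```bash
python3 snap.py 21 side
python3 - <<'E'
from h import *
yaw=-.2735;N=np.array([.5698,-.2093]);R=np.array([[np.cos(yaw),-np.sin(yaw)],[np.sin(yaw),np.cos(yaw)]])
s=load("side21")
for th in(0,.1,.2,.3):print(th,proj(s,[*(N+R@[0,.094+.07*np.cos(th)-.0025*np.sin(th)]),.049+.07*np.sin(th)+.0025*np.cos(th)]).round(1))
# lever end row along column
c=int(round(379));g=s["image"][270:292,c-3:c+4].mean((1)).round(0);print([(270+i,v.tolist()) for i,v in enumerate(g)])
E
```

```text
time_s 22.55
q [0.8115, 0.5098, -0.7974, 1.6702, 0.3953, 1.1308, -0.3712]
tool_pos [0.5823, -0.1601, 0.2416]
tcp_rot [-1.57, 0.0003, -0.2774]
wrist_force [-0.2328, -0.4462, -0.1336]
opening 0.0003
0 [378.2 280.2]
0.1 [378.5 278.2]
0.2 [378.8 276.5]
0.3 [379.  275.1]
[(270, [87.0, 93.0, 97.0]), (271, [91.0, 97.0, 102.0]), (272, [103.0, 109.0, 113.0]), (273, [120.0, 124.0, 127.0]), (274, [135.0, 138.0, 140.0]), (275, [157.0, 160.0, 161.0]), (276, [170.0, 172.0, 174.0]), (277, [174.0, 176.0, 178.0]), (278, [177.0, 179.0, 181.0]), (279, [175.0, 177.0, 178.0]), (280, [165.0, 167.0, 168.0]), (281, [157.0, 153.0, 153.0]), (282, [156.0, 147.0, 144.0]), (283, [154.0, 145.0, 142.0]), (284, [153.0, 145.0, 142.0]), (285, [153.0, 146.0, 142.0]), (286, [153.0, 146.0, 142.0]), (287, [153.0, 146.0, 142.0]), (288, [154.0, 146.0, 142.0]), (289, [153.0, 145.0, 142.0]), (290, [154.0, 146.0, 142.0]), (291, [154.0, 145.0, 141.0])]
```

The lever end sits at row 280.4 in the side view; closed and flat predicts 280.2. The bar is under the lip, both pins are through the holes, and the gripper is clear, so I am handing the job in.

```bash
python3 -c "
from plant import ctrl
print(ctrl.finish_job())"
```

```text
the job is handed in; nothing more can be done
None
```

The cover is seated on the manifold and clamped: I handed the job in at about 22.6 s of the 58 s allowed, and no verdict is reported.

**What I did:**
- I picked the small grey cover (about 90 x 130 mm) and left the red, pink and large grey ones.
- I lowered it onto both pins with the keeper towards the latch, feeling light contact (about 7 N) before releasing it.
- I pushed the lever over past 1.9 rad by my geometry, so the bar dropped behind the hook.
- I swung the lever back and pressed it flat, with about 15 N against its stop.

**Last checks:**
- **Lever:** its end is at side-view row 280.4, against 280.2 predicted for fully closed.
- **Hook:** the loop bar lies under the keeper's lip.
- **Cover:** it lies flat with both pins through its holes.
- **Robot:** the gripper is clear, and the wrist force is near zero.
- **Other things:** nothing else looked moved in the last scene picture. I checked that by eye, and did not identify the microplate by name.

**What disagreed:**
- The wrist and side cameras differed by up to about 3 mm on the pin positions. I resolved this with close views through the holes.
- The wrist force showed almost nothing on the way down to about 0.3 rad, although a few N was expected with the loop hooked.

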